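# Refit the twist-lock crucible of the solder pot and put its spatula away

## Task

Make the cold solder pot ready for use: set the empty crucible upright in the pot's heater collar so that its two side pins go down through the collar's two slots, then twist it clockwise (seen from above) against the snug springs while pressing down, until it bottoms out fully home. Lay the dross spatula flat in the tray's long compartment, either way round, and leave the other things on the desk as they are.

Things in the scene. Friction and masses are not known exactly. Their poses are not given: they have to be found in the camera images.
- crucible: Loose steel crucible standing on its base: round cup 66 mm high, outside diameter 50 mm all the way (only the lowest 5 mm taper in to 42 mm), cavity 43 mm wide, 36 mm deep; about 0.4 kg. Origin: centre of its underside; z up. Two like pins stick out of its sides along its +y and -y, so half a turn makes no difference. Grip it round its wall at any angle, above the pins.
- crucible_pin (a point): End of the pin on the crucible's +y side, 31 mm from its axis. Both pins are round, 7 mm in diameter, stand out 6 mm from the wall and have their centres 13 mm above the underside; a dark groove 5 mm wide marks the rim above each pin. Axes as the crucible's.
- pot: Solder pot, fixed to the desk. Grey housing, top 60 mm above the desk, x from -85 to +65 mm, y from -62 to +62 mm; control panel with a black knob on its -x face. On top an upright round heater collar, 80 mm outside, from 60 up to 92 mm. Origin: on the desk, on the collar's axis; z up.
- pot_collar (a point): Centre of the collar's mouth, 92 mm above the desk. The bore is 52 mm wide. Two spring leaves in it pinch the crucible with about 10 N each: it does not sink by its own weight but needs a push of about 10 to 20 N straight down, and less while it is being turned. Axes as the pot's.
- pot_slot (a point): Middle of the slot on the pot's +y side, at the collar's top, 29 mm from its axis; a like slot is on the -y side. They are 14 mm wide, reach out to 33 mm from the axis and go down through the 6 mm thick top ring. Pushed straight down through them the pins land on ledges, with the crucible's underside about 7.5 mm above the well floor.
- pot_well (a point): Centre of the well floor, 60 mm above the desk, 32 mm below the collar's top, where the crucible's underside rests when home (its rim then 34 mm above the collar). From the ledges under the slots, ramps lead the pins down clockwise seen from above: floor reached after about 50 degrees of turn, stop at about 61. Anticlockwise a stop comes after 8 degrees. Axes as the pot's.
- spatula: Loose dross spatula lying flat on the desk: 170 mm long along its x, 60 g. Wooden handle 105 mm long, 16 mm wide and 18 mm high, from x = -85 to +20 mm; thin steel neck; flat steel blade 40 x 30 x 3 mm from x = +45 to +85 mm. Origin: middle of its length at the underside, under the handle and close to its centre of mass; z up.
- tray: Open sheet-metal tool tray, fixed to the desk, 206 mm along its x, 122 mm along its y, floor 3 mm thick, walls 3 mm thick and 13 mm high. Its -y side is one long compartment, 200 x 62 mm inside; its +y side has two short compartments that hold soldering tips. Origin: centre of its underside; z up.
- tray_long (a point): Centre of the floor of the long compartment, 3 mm above the desk; axes as the tray's (x along the compartment).
- fuse_jar: Bystander: squat glass fuse jar with a steel lid, diameter 60 mm, height 52 mm; origin at the centre of its underside.
- heatsink: Bystander: yellow finned aluminium heatsink, 60 x 50 x 27 mm; origin at the centre of its underside.
- chip_rail: Bystander: clear plastic chip rail with two black chips in it, 180 mm long along its y, 24 mm wide, 14 mm high; origin at the centre of its underside.
- chip_puller: Bystander: U-shaped grey steel chip puller lying flat, 127 x 46 x 12 mm; origin near its centre at the underside.
There are look-alikes about, which are no part of the job. What is shaped like the crucible but orange is not meant.

How it is judged (in metres and radians):
At the end, for the whole second after the job is handed in: Crucible upright (3.5 degrees) in the collar, underside within 2 mm of the well floor and 4 mm of the collar's axis (reached only by twisting down the ramps); spatula flat (3.5 degrees) on the floor of the long compartment, inside its walls; both at rest; bystanders within 30 mm of their places (horizontal distance between crucible and pot_well below 0.004 m and z of crucible in the frame of pot_well between -0.004 and 0.002 m and angle between each of crucible, spatula's own z axis and vertical below 0.06 rad and x of spatula in the frame of tray_long between -0.022 and 0.022 m and y of spatula in the frame of tray_long between -0.024 and 0.024 m and z of spatula in the frame of tray_long between -0.003 and 0.004 m and linear speed of each of crucible, spatula below 0.02 m/s); the robot touches nothing.
It fails at once if The fuse jar is pushed more than 30 mm from its place (distance of fuse_jar from where it was at the start of the episode above 0.03 m).
It fails at once if The heatsink is pushed more than 30 mm from its place (distance of heatsink from where it was at the start of the episode above 0.03 m).
It fails at once if The chip rail is pushed more than 30 mm from its place (distance of chip_rail from where it was at the start of the episode above 0.03 m).
It fails at once if The chip puller is pushed more than 30 mm from its place (distance of chip_puller from where it was at the start of the episode above 0.03 m).
It also fails if it takes over 67 s, if anything falls off the work surface, if the arm or the gripper's body presses on something with over 40 N, if the wrist force passes 120 N, or if a joint passes its speed limit or range.

## Robot

A 7-joint arm with a two-finger parallel gripper is mounted at the origin on the work surface. World frame = base frame: x ahead of the robot, y to its left, z up, the work surface at z = 0. Lengths are in mm, angles in rad, forces in N, time in s.
With the tool pointing down it reaches from about 400 to 875 mm from the base axis. Payload 4.4 kg.
Tool frame: the origin (TCP) lies at the very end of the fingers, on their centre line; the grasp point (between the pads) lies 19 mm behind it (ctrl.pinch_z is the z of the grasp point in the tool frame, in mm); z points along the fingers, x is the direction in which the jaws open and shut, and the axes are right-handed (so a half turn about z gives the same grasp; the last joint's range is limited). The gripper opens to 85 mm and grips with 20 to 120 N. Pads are 22 mm wide; open, the fingers measure 114 mm over their backs; the gripper's body (76 mm by 85 mm) begins 54 mm behind the grasp point. The pads swing forward as they close: fully open they stand 13 mm farther back than shut.
Start: joints at [-1.352, 0.628, 0.038, 1.517, -0.027, 0.996, -0.02], TCP at [182.602, 623.839, 193.513] pointing down, gripper open.
Joint ranges: [-3.06, 3.06], [-0.37, 2.12], [-1.25, 1.32], [0.18, 2.47], [-1.1, 4.24], [0.23, 1.98], [-2.94, 2.94]. Speed limits (rad/s): [2.57, 2.57, 3.14, 3.14, 3.14, 3.14, 3.14].

## Interface

Orientations are given as [roll, pitch, yaw] about the fixed x, y, z axes, in that order (R = Rz(yaw) Ry(pitch) Rx(roll)).
In Python, from cell import sensors, get_image, order, ctrl gives the robot as it stands.
- The arm moves only by the tool arm_command, never from a script. Its argument "rows" is a list that holds one entry, the list of rows, each a list of 6 numbers: the shift along the tool's x, y, z in mm, then the turn, a rotation vector about the tool's x, y, z in degrees. A call has 1 to 20 rows; each row is the pose to reach, as a shift and turn from the pose commanded when the call began, along the tool's axes at that moment; what a row does not reach only later rows make up. A row lasts 1/12 s, in which the tool goes at most 41.7 mm and 7.16 degrees, less where a joint would pass 70% of its speed; a pose out of reach is approached as far as the arm can. A call with a gripper value outside its range is refused whole. "claw" is the opening, from -1 (shut) to 1 (fully open), set as the call begins (left out, the last holds). The fingers move at their own pace and stop on an object; the grip force is fixed at half the most. Time passes only in rows, so rows that repeat a pose let the fingers close. It gives the time, the measured TCP pose, the force and the opening at its end, in the units of the state.
- sensors.read_state(): the state, without advancing time (a new reading comes with each control period).
- get_image(name): name is "scene" or "side" or "wrist"; returns a dict with "pixels" (384x512x3 uint8, red, green, blue), "z_map" (384x512 float32, mm along the optical axis (not along the pixel's ray), 0 where there is no reading), "K" (3x3 intrinsics, pixels), "pose" (4x4, takes a point from camera to world coordinates). Camera axes: x right, y up, looking along -z (the intrinsics and any distortion apply to the point x, -y, -z); pixel columns grow to the right and rows downward; lengths in mm; the calibration is good to about 2 mm. A picture is of the moment at which its call begins.
- order.finish_job(): hands the job in, once; it reports no verdict.
The state is a dict: "clock": time; "qpos": joint angles; "qd": joint speeds; "tau": joint torques, N m; "eef_pos": TCP position; "tool_rot": TCP orientation; "force": force on the tool from outside, world axes, zero at the start; "torque": the same for the moment, N m; "width": finger opening in mm.
Only numpy, scipy, OpenCV 4.12 (cv2) and the standard library are available. Lean on these libraries where they do the work, as an engineer would, in place of code of your own. Each camera call takes 0.05 s, during which the arm holds its last target.

## Working session

There is one attempt and no reset: what is moved stays moved. The work goes in short steps, Python scripts to look and compute and a tool call to move; the robot and the scene stay as the last step left them, time stands still between calls to the robot, and variables do not carry over. Pictures are saved under pics/ and viewed, and the job is handed in when it is done.

Besides the shell and the picture viewer there is one more tool, called after ">>>" by a JSON object that holds its "method" and its "body". arm_command: Moves the arm, as the interface text tells. Its arguments: {"type":"object","properties":{"rows":{"type":"array","items":{"type":"array","items":{"type":"array","items":{"type":"number"}}}},"claw":{"type":"number"}},"required":["rows"]}

```bash
ls; mkdir -p pics; cat > h.py <<'E'
import numpy as np, cv2
from cell import sensors, get_image, order, ctrl
from scipy.spatial.transform import Rotation as R
def save(name, fn):
    d=get_image(name); cv2.imwrite('pics/'+fn+'.png', d['pixels'][:,:,::-1]); np.savez('pics/'+fn+'.npz',**d); return d
def pt(d,u,v,w=1):
    z=d['z_map'][v-w:v+w+1,u-w:u+w+1]; z=z[z>0]; z=np.median(z)
    K=d['K']; p=np.array([(u-K[0,2])/K[0,0]*z,-(v-K[1,2])/K[1,1]*z,-z,1]); return (d['pose']@p)[:3]
def cloud(d):
    z=d['z_map'];K=d['K'];v,u=np.mgrid[:384,:512]
    p=np.stack([(u-K[0,2])/K[0,0]*z,-(v-K[1,2])/K[1,1]*z,-z,np.ones_like(z)],-1); w=(p@d['pose'].T)[...,:3]; w[z<=0]=np.nan; return w
def proj(d,P):
    P=np.atleast_2d(P);T=np.linalg.inv(d['pose']);c=P@T[:3,:3].T+T[:3,3];K=d['K']
    return np.stack([K[0,0]*c[:,0]/-c[:,2]+K[0,2],K[1,1]*-c[:,1]/-c[:,2]+K[1,2]],-1)
def st():
    s=sensors.read_state(); return s
E
python3 - <<'E'
from h import *
for n in ['scene','side','wrist']:
    d=save(n,n+'0'); print(n,d['K'].round(1).tolist(),d['pose'].round(3).tolist(), [k for k in d])
s=st();print({k:np.round(v,3) for k,v in s.items()})
E
```

```text
pics
scene [[378.0, 0.0, 253.3], [0.0, 378.0, 187.4], [0.0, 0.0, 1.0]] [[0.721, -0.552, 0.419, 934.624], [0.693, 0.568, -0.445, -342.439], [0.007, 0.611, 0.791, 708.091], [0.0, 0.0, 0.0, 1.0]] ['pixels', 'z_map', 'K', 'pose']
side [[419.5, 0.0, 259.4], [0.0, 419.5, 192.8], [0.0, 0.0, 1.0]] [[1.0, 0.003, -0.023, 578.829], [-0.021, 0.536, -0.844, -778.408], [0.01, 0.844, 0.536, 606.342], [0.0, 0.0, 0.0, 1.0]] ['pixels', 'z_map', 'K', 'pose']
wrist [[266.8, 0.0, 258.1], [0.0, 266.8, 197.4], [0.0, 0.0, 1.0]] [[0.281, -0.922, -0.265, 114.217], [0.96, 0.269, 0.08, 644.239], [-0.003, -0.277, 0.961, 373.016], [0.0, 0.0, 0.0, 1.0]] ['pixels', 'z_map', 'K', 'pose']
{'clock': np.float64(0.15), 'qpos': array([-1.352,  0.629,  0.038,  1.518, -0.027,  0.996, -0.02 ]), 'qd': array([-0.   , -0.004, -0.   , -0.003,  0.   , -0.001, -0.   ]), 'tau': array([ 2.0000e-03, -5.6380e+01,  1.2280e+00, -1.9365e+01,  1.1000e-02,
        7.0000e-03,  0.0000e+00]), 'eef_pos': array([182.453, 623.321, 192.795]), 'tool_rot': array([-3.142e+00,  1.000e-03,  1.286e+00]), 'force': array([0.248, 0.313, 0.041]), 'torque': array([-0.057,  0.046, -0.024]), 'width': np.float64(85.257)}
```

View pics/scene0.png

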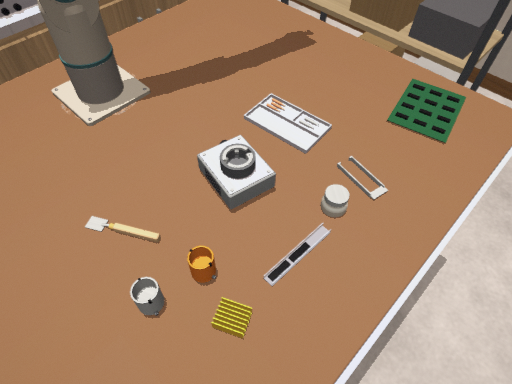

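View pics/side0.png

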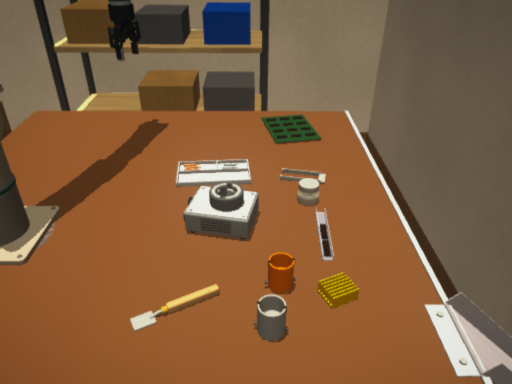

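View pics/wrist0.png

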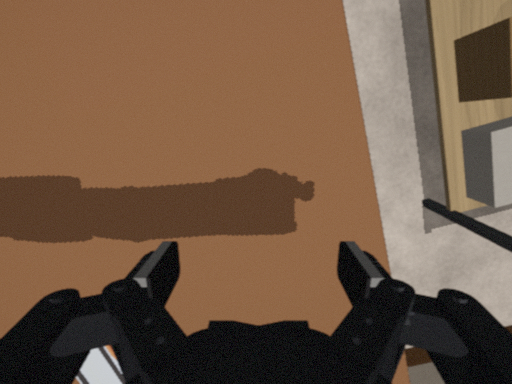

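```bash
python3 - <<'E'
from h import *
def crop(f,x,y,w,h,s):
    im=cv2.imread(f'pics/{f}.png')[y:y+h,x:x+w]; return cv2.resize(im,None,fx=s,fy=s,interpolation=cv2.INTER_CUBIC)
a=crop('scene0',80,200,150,125,5); cv2.imwrite('pics/c1.png',a)
a=crop('scene0',190,90,150,120,5); cv2.imwrite('pics/c2.png',a)
a=crop('side0',120,150,180,190,3); cv2.imwrite('pics/c3.png',a)
d=dict(np.load('pics/scene0.npz'))
for n,u,v in [('desk',150,180),('tray1',287,130),('cruc rim',148,283),('spat tip',97,223),('handle end',157,237),('jar',337,193),('hs',232,316),('rail',298,253),('pull',362,178),('pot',215,165)]:
    print(n,pt(d,u,v).round(1))
d=dict(np.load('pics/side0.npz'))
for n,u,v in [('desk',150,180),('spat blade',145,321),('handle end',216,293),('jar',308,186),('hs',338,288),('pot',205,205)]:
    print(n,pt(d,u,v).round(1))
E
```

```text
desk [ 366.1 -100.8   -0. ]
tray1 [490.6 257.2   2.2]
cruc rim [ 597.8 -266.6   44. ]
spat tip [ 383.6 -255.6    3. ]
handle end [ 514.  -188.9   16.1]
jar [727.4 143.4  50.3]
hs [ 747.8 -196.6   22.5]
rail [749.1  -9.3  10.8]
pull [727.7 260.6  -1. ]
pot [483.7   8.   59.3]
desk [297.8 243.9   1.3]
spat blade [ 388.8 -258.7    3. ]
handle end [ 512.7 -195.8    7.4]
jar [726.3 126.8  51.9]
hs [ 746.1 -203.9   26.4]
pot [474.6  30.3  60. ]
```

View pics/c1.png

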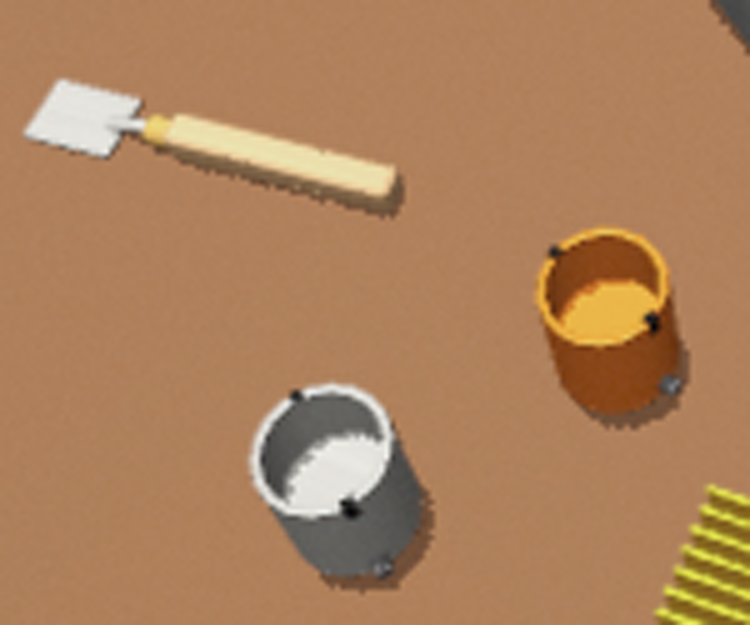

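View pics/c2.png

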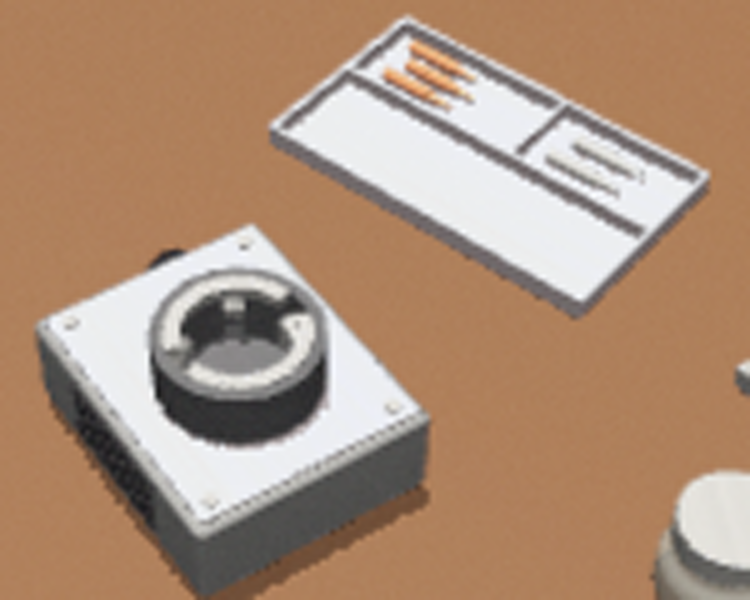

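View pics/c3.png

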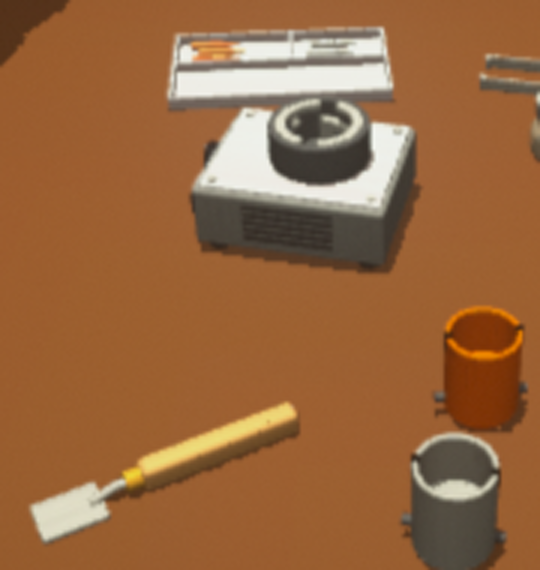

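```bash
cat >> h.py <<'E'
def ray(d,u,v,z):
    K=d['K'];r=d['pose'][:3,:3]@np.array([(u-K[0,2])/K[0,0],-(v-K[1,2])/K[1,1],-1]);o=d['pose'][:3,3]
    return o+r*(z-o[2])/r[2]
def circ(P,r):
    from scipy.optimize import least_squares
    f=lambda c:np.hypot(P[:,0]-c[0],P[:,1]-c[1])-r
    s=least_squares(f,P[:,:2].mean(0),loss='soft_l1',f_scale=1.0); return s.x.round(1),np.abs(f(s.x)).mean().round(2),len(P)
E
python3 - <<'E'
from h import *
for n in ['scene0','side0']:
    d=dict(np.load(f'pics/{n}.npz')); w=cloud(d); print(n)
    m=lambda c,r,lo,hi:w[(np.hypot(w[...,0]-c[0],w[...,1]-c[1])<r)&(w[...,2]>lo)&(w[...,2]<hi)]
    # crucible outside wall
    c0=(598,-262)
    P=m(c0,45,20,60); 
    v=P[:,:2]-c0; cam=d['pose'][:2,3]-c0; cam/=np.linalg.norm(cam)
    o=P[(v@cam)>10]; print('cruc outer',circ(o,25)); 
    P=m(c0,45,63.5,68); print('rim mean r~23.2',circ(P,23.2))
    for c0 in [(515,20)]:
        P=m(c0,70,64,84);v=P[:,:2]-c0; cam=d['pose'][:2,3]-c0; cam/=np.linalg.norm(cam)
        o=P[(v@cam)>15]; print('collar outer',circ(o,40),P.mean(0))
        P=m(c0,70,90,95);print('top',circ(P,33),P[:,2].mean() if len(P) else 0)
d=dict(np.load('pics/scene0.npz'))
for n,u,v,z in [('g1',139.2,279.2,65),('g2',149.8,301.6,65),('pin',156.6,313.4,13),('s1',249.2,150.6,91),('s2',225,161.6,91),
  ('tray a',190+272/5,90+125/5,13),('tray b',190+578/5,90+305/5,13),('tray c',190+708/5,90+175/5,13),('tray d',190+408/5,90+17/5,13),
  ('pot1',190+210/5,90+522/5,60),('pot2',190+428/5,90+413/5,60),('pot3',190+250/5,90+227/5,60),('pot4',190+42/5,90+323/5,60),
  ('blade1',80+62/5,200+80/5,3),('blade2',80+140/5,200+97/5,3),('blade3',80+107/5,200+157/5,3),('blade4',80+25/5,200+133/5,3),('hend',80+392/5,200+180/5,16), ('hst',80+175/5,200+128/5,16)]:
    print(n,ray(d,u,v,z).round(1))
d=dict(np.load('pics/side0.npz'))
for n,u,v,z in [('g1',120+415/3,150+456/3,65),('g2',120+498/3,150+456/3,65),('pinL',120+405/3,150+520/3,13),('pinR',120+500/3,150+537/3,13),('s',120+328/3,150+104/3,91),('tray-b l',120+170/3,150+100/3,13),('tray br',120+391/3,150+93/3,13),('tray tr',120+384/3,150+30/3,13),('tray tl',120+178/3,150+34/3,13),
  ('b1',120+31/3,150+517/3,3),('b2',120+92/3,150+486/3,3),('b3',120+108/3,150+510/3,3),('b4',120+43/3,150+541/3,3),('hend',120+291/3,150+410/3,17),('hst',120+142/3,150+470/3,17)]:
    print(n,ray(d,u,v,z).round(1))
E
```

```text
scene0
cruc outer (array([ 627. , -294.3]), np.float64(4.82), 249)
rim mean r~23.2 (array([ 613.6, -281.2]), np.float64(1.05), 123)
collar outer (array([521.2,  43.4]), np.float64(0.64), 161) [528.75739907  36.14279292  74.0045355 ]
top (array([522. ,  42.2]), np.float64(3.45), 371) 91.52771060648344
side0
cruc outer (array([ 614.9, -279.6]), np.float64(0.64), 238)
rim mean r~23.2 (array([ 614.8, -281.1]), np.float64(1.11), 129)
collar outer (array([522.9,  44. ]), np.float64(0.75), 51) [524.68246227  33.31594694  74.3788164 ]
top (array([523.8,  41.9]), np.float64(3.78), 307) 92.07489729317446
g1 [ 591.1 -275.6   65. ]
g2 [ 638.5 -287.4   65. ]
pin [ 641.7 -287.8   13. ]
s1 [529.1  72.9  91. ]
s2 [514.2  12.7  91. ]
tray a [375.9 211.3  13. ]
tray b [580.3 223.4  13. ]
tray c [570.2 345.8  13. ]
tray d [367.  331.6  13. ]
pot1 [571.5 -23.4  60. ]
pot2 [597.8  86.8  60. ]
pot3 [457.6 114.3  60. ]
pot4 [433.1   2.5  60. ]
blade1 [ 360.4 -252.7    3. ]
blade2 [ 392.8 -233.7    3. ]
blade3 [ 409.1 -260.7    3. ]
blade4 [ 373.  -278.8    3. ]
hend [ 514.2 -185.3   16. ]
hst [ 427.1 -234.1   16. ]
g1 [ 592.7 -273.5   65. ]
g2 [ 640. -274.   65.]
pinL [ 587.2 -274.9   13. ]
pinR [ 642.4 -288.    13. ]
s [530.3  69.9  91. ]
tray-b l [379.2 206.   13. ]
tray br [580.1 217.5  13. ]
tray tr [573.4 341.   13. ]
tray tl [368.6 333.   13. ]
b1 [ 363.1 -261.4    3. ]
b2 [ 394.8 -237.8    3. ]
b3 [ 408.1 -256.6    3. ]
b4 [ 374.3 -279.3    3. ]
hend [ 514.6 -188.5   17. ]
hst [ 427.  -238.1   17. ]
```

```bash
cat >> h.py <<'E'
def Rd(yaw): return R.from_euler('xyz',[np.pi,0,np.radians(yaw)])
def plan(x,y,z,yaw,src=None):
    s=st()
    if src is None: p,r=np.array(s['eef_pos']),R.from_euler('xyz',s['tool_rot'])
    else: p,r=np.array(src[:3]),Rd(src[3])
    t=r.inv().apply(np.array([x,y,z])-p); w=np.degrees((r.inv()*Rd(yaw)).as_rotvec())
    print('->',(x,y,z,yaw),'d',t.round(1).tolist(),w.round(1).tolist())
def state():
    s=st(); print('t',round(s['clock'],2),'p',np.round(s['eef_pos'],1),'rpy',np.degrees(s['tool_rot']).round(1),'F',np.round(s['force'],1),'T',np.round(s['torque'],2),'w',round(s['width'],1),'q',np.round(s['qpos'],2))
E
python3 - <<'E'
from h import *
d=dict(np.load('pics/scene0.npz'))
print('orange',ray(d,200.8,258,66).round(1))
plan(540,100,200,5)
plan(452,-200,160,-61.7)
E
```

```text
orange [ 639.5 -170.6   66. ]
-> (540, 100, 200, 5) d [-401.8, 490.2, -6.6] [0.0, 0.1, 68.7]
-> (452, -200, 160, -61.7) d [-714.4, 490.0, 33.8] [0.1, 0.0, 135.4]
```

>>> {"method": "arm_command", "body": {"rows": [[[-100,122,-5,0,0,17],[-200,245,-5,0,0,34],[-300,367,-6,0,0,51],[-400,490,-6,0,0,68],[-400,490,-6,0,0,68],[-400,490,-6,0,0,68],[-400,490,-6,0,0,68],[-400,490,-6,0,0,68],[-400,490,-6,0,0,68],[-400,490,-6,0,0,68],[-400,490,-6,0,0,68],[-400,490,-6,0,0,68],[-400,490,-6,0,0,68],[-400,490,-6,0,0,68],[-400,490,-6,0,0,68],[-400,490,-6,0,0,68]]]}}

```text
clock: 1.48
eef_pos: [544.5, 93.4, 200.0]
tool_rot: [3.136, -0.004, 0.089]
force: [0.9, -1.1, 0.2]
width: 85.4
```

```bash
python3 - <<'E'
from h import *
d=save('wrist','w1'); state()
plan(452,-200,170,-61.7)
E
```

```text
t 1.53 p [543.5  95.3 199.8] rpy [ 1.798e+02 -1.000e-01  5.200e+00] F [ 1.8 -1.3  0.7] T [-0.04 -0.06  0.01] w 85.5 q [-0.49  0.5   0.39  1.8  -0.24  0.88  0.1 ]
-> (452, -200, 170, -61.7) d [-117.7, 285.8, 30.6] [0.1, -0.3, 66.9]
```

View pics/w1.png

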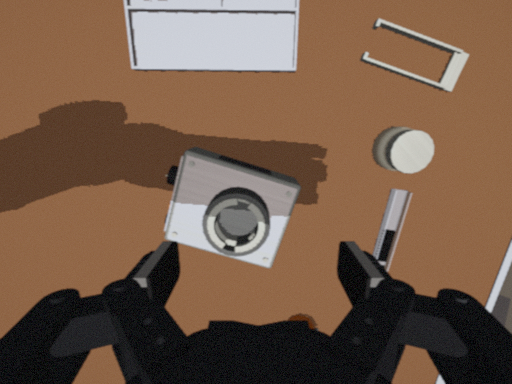

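```bash
python3 - <<'E'
from h import *
d=dict(np.load('pics/w1.npz')); w=cloud(d)
m=lambda c,r,lo,hi:w[(np.hypot(w[...,0]-c[0],w[...,1]-c[1])<r)&(w[...,2]>lo)&(w[...,2]<hi)]
P=m((522,43.5),60,88,96);print('top',circ(P,33),P[:,2].mean(), np.percentile(P,[1,99],axis=0).round(1))
P=m((522,43.5),60,66,86);print('outer',circ(P,40))
for n,u,v,z in [('t1',131,70,14),('t2',298,71,14)]: print(n,ray(d,u,v,z).round(1))
im=cv2.imread('pics/w1.png');a=cv2.resize(im[140:280,150:320],None,fx=4,fy=4,interpolation=cv2.INTER_CUBIC);cv2.imwrite('pics/w1a.png',a)
a=cv2.resize(im[0:90,110:320],None,fx=3.6,fy=3.6,interpolation=cv2.INTER_CUBIC);cv2.imwrite('pics/w1b.png',a)
E
```

```text
top (array([523. ,  45.2]), np.float64(3.51), 1905) 91.79255376794556 [[485.5   7.3  88.5]
 [560.7  83.1  93.5]]
outer (array([513.1,  54.6]), np.float64(6.33), 659)
t1 [374.3 209.6  14. ]
t2 [582.8 227.2  14. ]
```

View pics/w1a.png

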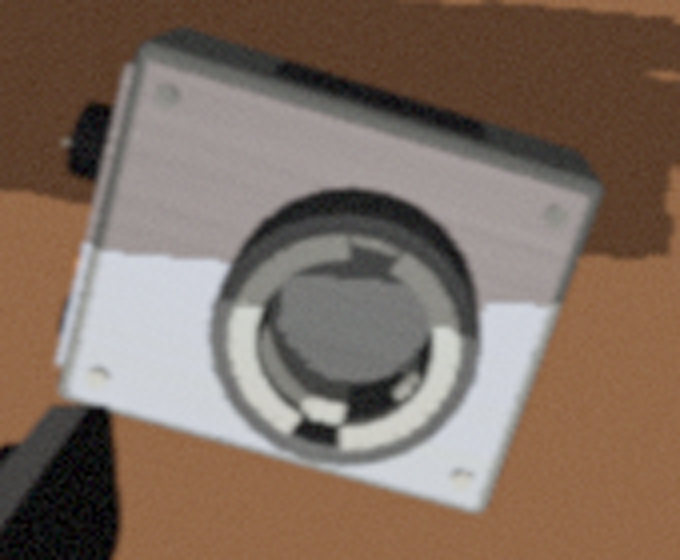

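View pics/w1b.png

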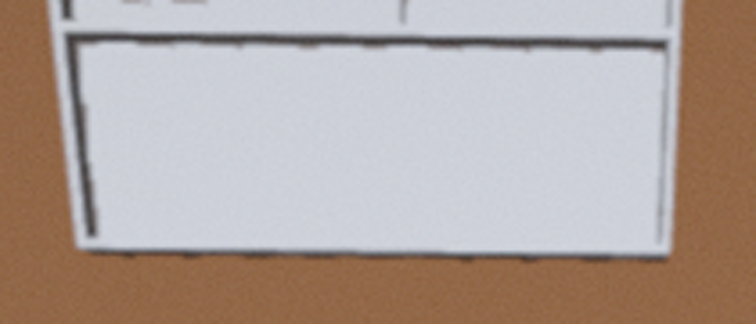

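>>> {"method": "arm_command", "body": {"rows": [[[-118,286,30,0,0,67],[-118,286,30,0,0,67],[-118,286,30,0,0,67],[-118,286,30,0,0,67],[-118,286,30,0,0,67],[-118,286,30,0,0,67],[-118,286,30,0,0,67],[-118,286,30,0,0,67],[-118,286,30,0,0,67],[-118,286,30,0,0,67],[-118,286,30,0,0,67]]]}}

```text
clock: 2.45
eef_pos: [451.1, -193.2, 169.1]
tool_rot: [3.141, 0.001, -1.071]
force: [0.1, 0.1, -0.3]
width: 85.2
```

```bash
python3 - <<'E'
from h import *
d=dict(np.load('pics/w1.npz'))
a=ray(d,150+372/4,140+258/4,91);b=ray(d,150+318/4,140+432/4,91);print(a.round(1),b.round(1),(a+b)/2,np.degrees(np.arctan2(*(a-b)[1::-1])))
for n,u,v,z in [('housing',130,58,60),('',600,185,60),('',485,508,60),('',65,398,60)]: print(n,ray(d,150+u/4,140+v/4,z).round(1))
for n,u,v,z in [('tray',78,248,13),('',670,255,13),('in',70,36,13),('',668,42,13)]: print(n,ray(d,110+u/3.6,v/3.6,z).round(1))
d=save('wrist','w2'); state()
E
```

```text
[528.9  70.7  91. ] [516.9  14.8  91. ] [522.89733956  42.74313681  91.        ] 77.80824730511279
housing [451.7 116.7  60. ]
 [596.5  90.4  60. ]
 [572.7 -24.8  60. ]
 [431.5   3.7  60. ]
tray [374.8 211.1  13. ]
 [580.5 227.3  13. ]
in [375.  275.1  13. ]
 [571.5 291.2  13. ]
t 2.5 p [ 451.3 -192.9  169.2] rpy [ 1.80e+02  1.00e-01 -6.12e+01] F [-0.5 -0.2  0.7] T [0.01 0.01 0.  ] w 85.7 q [-0.13  0.52  0.7   1.99 -0.47  0.79 -0.22]
```

View pics/w2.png

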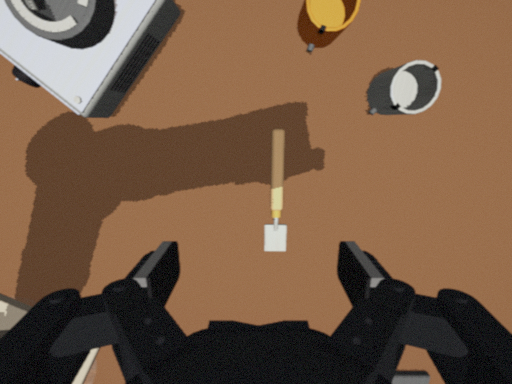

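```bash
python3 - <<'E'
from h import *
d=dict(np.load('pics/w2.npz'))
a=ray(d,275.5,238,3);b=ray(d,278.5,131,17);v=a-b;n=np.hypot(*v[:2]);print(a,b,n,np.degrees(np.arctan2(v[1],v[0])), a[:2]-65*v[:2]/n, b[:2]+85*v[:2]/n)
for u,vv in [(402,107),(435,69)]: print(ray(d,u,vv,65))
plan(440.5,-227.5,60,-61.5)
plan(440.5,-227.5,5,-61.5)
E
```

```text
[ 383.49332739 -256.75408115    3.        ] [ 512.93293638 -186.22615769   17.        ] 147.40692101760112 -151.4153030946602 [ 440.57052924 -225.65435399] [ 438.29351859 -226.89503166]
[ 593.0104722  -280.04414863   65.        ]
[ 636.66392195 -286.82509461   65.        ]
-> (440.5, -227.5, 60, -61.5) d [25.2, 26.1, 109.1] [0.0, 0.1, 0.3]
-> (440.5, -227.5, 5, -61.5) d [25.3, 26.1, 164.1] [0.0, 0.1, 0.3]
```

>>> {"method": "arm_command", "body": {"rows": [[[25,26,40,0,0,0],[25,26,80,0,0,0],[25,26,110,0,0,0],[25,26,130,0,0,0],[25,26,145,0,0,0],[25,26,155,0,0,0],[25,26,161,0,0,0],[25,26,163,0,0,0],[25,26,163,0,0,0]]]}}

```text
clock: 3.25
eef_pos: [441.0, -228.2, 6.7]
tool_rot: [-3.141, -0.0, -1.069]
force: [-0.8, 0.6, 0.5]
width: 85.7
```

>>> {"method": "arm_command", "body": {"rows": [[[0,0,0,0,0,0],[0,0,0,0,0,0],[0,0,0,0,0,0],[0,0,0,0,0,0],[0,0,0,0,0,0],[0,0,0,0,0,0],[0,0,0,0,0,0],[0,0,0,0,0,0]]], "claw": -1}}

```text
clock: 3.92
eef_pos: [440.6, -228.4, 6.5]
tool_rot: [3.142, -0.0, -1.07]
force: [0.4, 0.1, 0.8]
width: -0.3
```

```bash
python3 - <<'E'
from h import *
d=save('wrist','w3');d=save('side','s3'); state()
im=cv2.imread('pics/s3.png');a=cv2.resize(im[230:384,110:290],None,fx=4,fy=4,interpolation=cv2.INTER_CUBIC)[:600];cv2.imwrite('pics/s3a.png',a)
E
```

```text
t 4.02 p [ 440.5 -228.4    6.5] rpy [180.    0.  -61.3] F [-0.6  0.4  0.1] T [ 0.04 -0.   -0.01] w -0.3 q [ 0.15  0.77  0.41  2.09 -0.74  0.42  0.07]
```

View pics/w3.png

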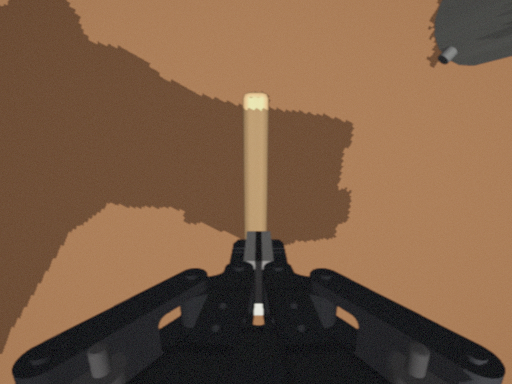

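View pics/s3a.png

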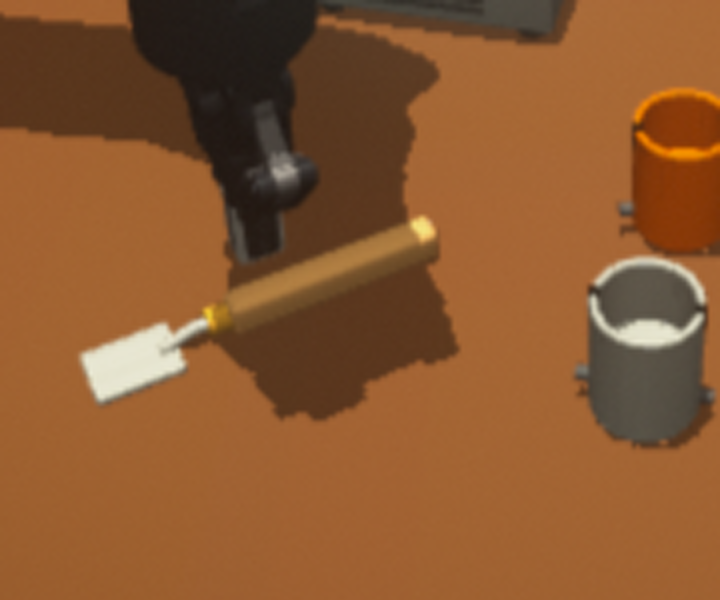

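```bash
python3 - <<'E'
from h import *
d=dict(np.load('pics/s3.npz'))
print(proj(d,[[440.5,-228.4,6.5],[440.5,-228.4,25.5],[440.5,-228.4,60]]))
print('ctrl',ctrl.pinch_z, [a for a in dir(ctrl) if a[0]!='_'])
for u,v in [(170,285),(175,293),(172,290),(178,288),(165,280)]: print((u,v),pt(d,u,v,0).round(1), d['z_map'][v,u])
w=cloud(d); 
d=dict(np.load('pics/w3.npz'))
for u,v in [(250,250),(266,250),(256,200),(258,240),(256,225),(256,110),(150,150)]: print((u,v),pt(d,u,v,0).round(1))
print(proj(d,[[440.5,-228.4,6.5],[440.5,-228.4,25.5]]))
E
```

```text
[[176.05500641 306.56166833]
 [175.05677603 299.34695387]
 [173.17529391 285.74853349]]
ctrl -18.700000000000003 ['MotionError', 'pinch_z']
(170, 285) [ 437.4 -237.5   70.9] 740.26544
(175, 293) [ 444.7 -239.3   53. ] 748.38965
(172, 290) [ 441.1 -242.9   64.2] 739.31757
(178, 288) [ 451.  -238.4   64.4] 743.2196
(165, 280) [ 4.064e+02 -1.519e+02  2.000e-01] 849.6732
(250, 250) [ 448.  -218.7   72.6]
(266, 250) [ 451.5 -225.4   72.3]
(256, 200) [ 456.8 -216.6   19.3]
(258, 240) [ 449.7 -222.1   61.2]
(256, 225) [ 440.8 -225.4   17.6]
(256, 110) [ 506.1 -189.8   19. ]
(150, 150) [ 448.4 -137.7    0.6]
[[259.61023008 221.40373919]
 [259.78365177 231.97774535]]
```

```bash
python3 - <<'E'
from h import *
for n in ['s3','w3']:
    d=dict(np.load(f'pics/{n}.npz')); w=cloud(d)
    m=(np.hypot(w[...,0]-442,w[...,1]+232)<22)&(w[...,2]>22)
    P=w[m]; print(n,len(P)); i=np.argsort(P[:,2]); print(P[i[:12]].round(1)); print(np.percentile(P[:,2],[1,5,10,25,50]))
    v,u=np.nonzero(m); print(u.min(),u.max(),v.min(),v.max())
d=save('scene','sc3')
im=cv2.imread('pics/sc3.png');a=cv2.resize(im[120:320,60:260],None,fx=3,fy=3,interpolation=cv2.INTER_CUBIC);cv2.imwrite('pics/sc3a.png',a)
d=dict(np.load('pics/w0.npz')) if 0 else dict(np.load('pics/wrist0.npz'))
T=np.linalg.inv(d['pose']); 
E
```

```text
s3 3218
[[ 431.5 -231.8   22.4]
 [ 442.6 -231.9   42.9]
 [ 436.3 -236.3   45. ]
 [ 441.4 -234.1   45.1]
 [ 438.2 -236.6   45.3]
 [ 446.8 -233.1   46.6]
 [ 450.1 -231.    46.9]
 [ 435.2 -239.    47.7]
 [ 452.  -230.5   48.8]
 [ 428.2 -227.8   48.9]
 [ 437.  -237.9   49.1]
 [ 434.9 -235.9   49.5]]
[ 55.01146715  92.93287542 137.69686962 433.85557937 468.04305432]
120 182 0 302
w3 13260
[[ 446.2 -217.5   47.6]
 [ 450.3 -224.9   47.7]
 [ 451.9 -227.9   47.8]
 [ 450.7 -225.3   48.2]
 [ 450.2 -224.3   48.3]
 [ 447.3 -218.9   48.4]
 [ 452.4 -228.2   48.4]
 [ 449.5 -222.8   48.4]
 [ 451.4 -226.2   48.5]
 [ 447.9 -219.8   48.5]
 [ 448.4 -220.8   48.5]
 [ 451.1 -225.7   48.5]]
[ 53.55272774  65.83915066  80.75077616  96.71207621 122.68913257]
216 360 231 383
```

View pics/sc3a.png

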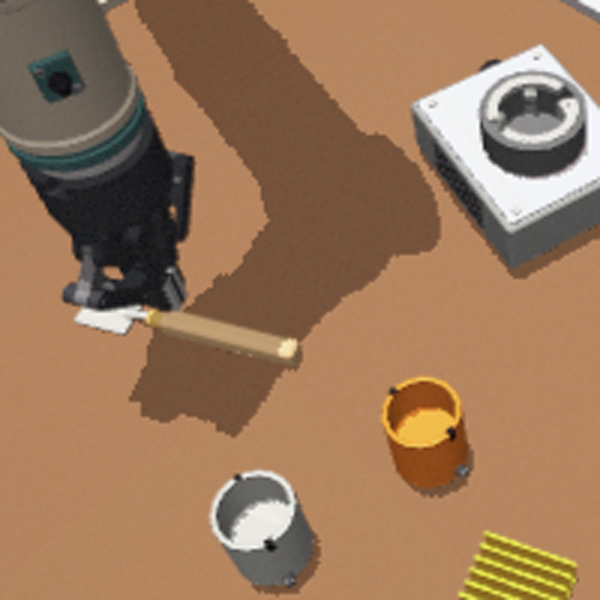

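>>> {"method": "arm_command", "body": {"rows": [[[0,0,0,0,0,0],[0,0,0,0,0,0],[0,0,0,0,0,0],[0,0,0,0,0,0],[0,0,10,0,0,0],[0,0,20,0,0,0],[0,0,28,0,0,0],[0,0,34,0,0,0],[0,0,38,0,0,0],[0,0,40,0,0,0],[0,0,40,0,0,0]]], "claw": 1}}

```text
clock: 4.98
eef_pos: [440.1, -228.4, -34.1]
tool_rot: [3.141, 0.001, -1.071]
force: [-0.6, 0.4, 0.4]
width: 85.3
```

```bash
python3 - <<'E'
from h import *
state()
d=save('side','s4'); 
im=cv2.imread('pics/s4.png');a=cv2.resize(im[230:380,110:290],None,fx=4,fy=4,interpolation=cv2.INTER_CUBIC)[:600];cv2.imwrite('pics/s4a.png',a)
E
```

```text
t 4.98 p [ 440.1 -228.4  -34.1] rpy [180.    0.  -61.3] F [-0.6  0.4  0.4] T [0.02 0.03 0.01] w 85.3 q [ 0.21  0.83  0.32  2.1  -0.8   0.33  0.13]
```

View pics/s4a.png

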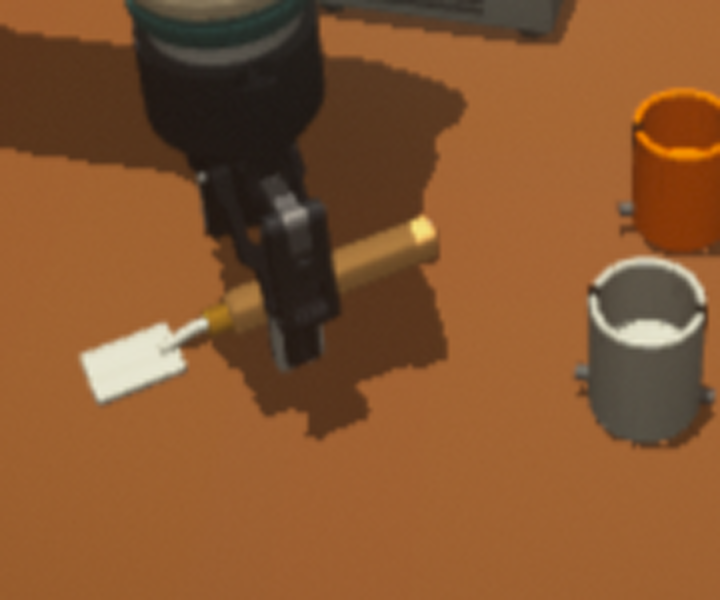

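>>> {"method": "arm_command", "body": {"rows": [[[0,0,0,0,0,0],[0,0,0,0,0,0],[0,0,0,0,0,0],[0,0,0,0,0,0],[0,0,0,0,0,0],[0,0,0,0,0,0],[0,0,0,0,0,0]]], "claw": -1}}

```text
clock: 5.62
eef_pos: [440.6, -228.4, -33.1]
tool_rot: [-3.141, -0.0, -1.07]
force: [0.0, -0.0, 5.0]
width: 14.5
```

```bash
python3 - <<'E'
from h import *
state()
d=save('side','s5'); d=save('wrist','w5')
E
```

```text
t 5.62 p [ 440.6 -228.4  -33.1] rpy [-180.    -0.   -61.3] F [ 0. -0.  5.] T [0.12 0.14 0.05] w 14.5 q [ 0.21  0.83  0.32  2.1  -0.8   0.33  0.13]
```

View pics/w5.png

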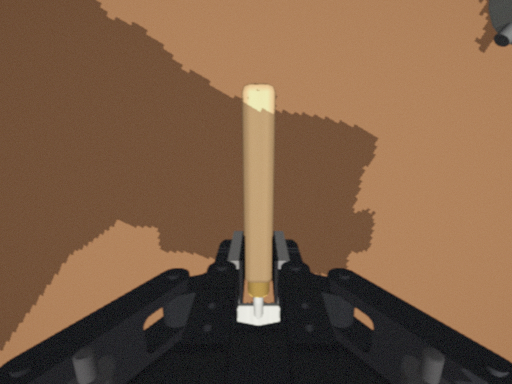

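>>> {"method": "arm_command", "body": {"rows": [[[0,0,-10,0,0,0],[0,0,-30,0,0,0],[0,0,-65,0,0,0],[0,0,-105,0,0,0],[0,0,-145,0,0,0],[0,0,-153,0,0,0],[0,0,-153,0,0,0]]]}}

```text
clock: 6.3
eef_pos: [442.4, -229.3, 122.5]
tool_rot: [-3.138, -0.005, -1.07]
force: [0.3, -0.0, -0.7]
width: 14.3
```

```bash
python3 - <<'E'
from h import *
state()
plan(475.7,251,120,-85.6)
E
```

```text
t 6.3 p [ 442.4 -229.3  122.5] rpy [-179.8   -0.3  -61.3] F [ 0.3 -0.  -0.7] T [ 0.01 -0.02 -0.01] w 14.3 q [-0.    0.6   0.64  2.03 -0.56  0.69 -0.07]
-> (475.7, 251, 120, -85.6) d [-405.3, -259.9, 1.5] [-0.3, -0.2, 24.3]
```

>>> {"method": "arm_command", "body": {"rows": [[[-25,-16,1,0,0,2],[-55,-35,1,0,0,4],[-85,-55,1,0,0,6],[-115,-74,1,0,0,8],[-145,-93,1,0,0,10],[-175,-112,1,0,0,12],[-205,-131,1,0,0,14],[-235,-151,1,0,0,16],[-265,-170,1,0,0,18],[-295,-189,1,0,0,20],[-325,-208,1,0,0,22],[-355,-228,1,0,0,23],[-385,-247,1,0,0,24.3],[-405,-260,1,0,0,24.3],[-405,-260,1,0,0,24.3],[-405,-260,1,0,0,24.3]]]}}

```text
clock: 7.63
eef_pos: [472.7, 252.8, 116.5]
tool_rot: [3.139, -0.002, -1.491]
force: [0.4, -1.1, -0.1]
width: 14.4
```

```bash
python3 - <<'E'
from h import *
state()
plan(475.7,251,-29,-85.6)
d=save('wrist','w6'); d=save('side','s6')
E
```

```text
t 7.63 p [472.7 252.8 116.5] rpy [ 1.798e+02 -1.000e-01 -8.540e+01] F [ 0.4 -1.1 -0.1] T [-0.08  0.01 -0.03] w 14.4 q [-1.06  0.73  0.85  1.93 -0.74  0.84 -1.3 ]
-> (475.7, 251, -29, -85.6) d [1.7, -3.3, 145.5] [0.2, -0.1, 0.2]
```

View pics/w6.png

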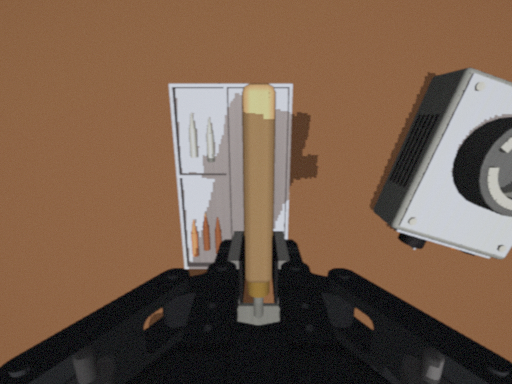

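View pics/s6.png

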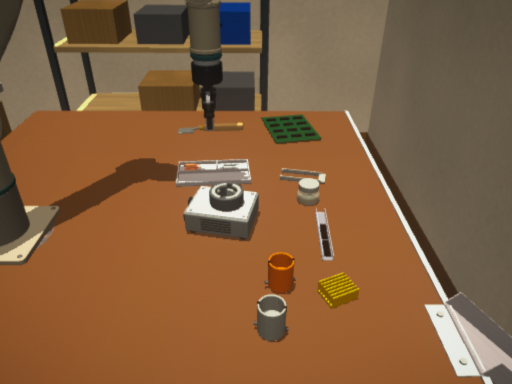

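```bash
python3 - <<'E'
from h import *
d=dict(np.load('pics/w6.npz'))
for u,v in [(292,84),(170,84),(184,269),(290,200),(228,87),(231,200)]: print((u,v),ray(d,u,v,13).round(1))
E
```

```text
(292, 84) [578.8 228.3  13. ]
(170, 84) [569.1 348.1  13. ]
(184, 269) [363.8 333.9  13. ]
(290, 200) [459.9 216.8  13. ]
(228, 87) [571.  291.1  13. ]
(231, 200) [454.7 282.1  13. ]
```

>>> {"method": "arm_command", "body": {"rows": [[[1,-2,35,0,0,0],[1,-2,70,0,0,0],[1,-2,100,0,0,0],[1,-2,120,0,0,0],[1,-2,130,0,0,0],[1,-2,138,0,0,0],[1,-2,143,0,0,0],[1,-2,145,0,0,0],[1,-2,145,0,0,0]]]}}

```text
clock: 8.48
eef_pos: [476.9, 250.7, -26.0]
tool_rot: [-3.141, 0.0, -1.495]
force: [0.7, -0.3, -0.5]
width: 14.3
```

```bash
python3 - <<'E'
from h import *
state()
d=save('wrist','w7'); d=save('scene','sc7')
im=cv2.imread('pics/sc7.png');a=cv2.resize(im[50:200,200:370],None,fx=4,fy=4,interpolation=cv2.INTER_CUBIC);cv2.imwrite('pics/sc7a.png',a)
E
```

```text
t 8.48 p [476.9 250.7 -26. ] rpy [-179.9    0.   -85.6] F [ 0.7 -0.3 -0.5] T [-0.02  0.01 -0.01] w 14.3 q [-0.91  0.91  0.6   1.99 -0.99  0.56 -1.1 ]
```

View pics/w7.png

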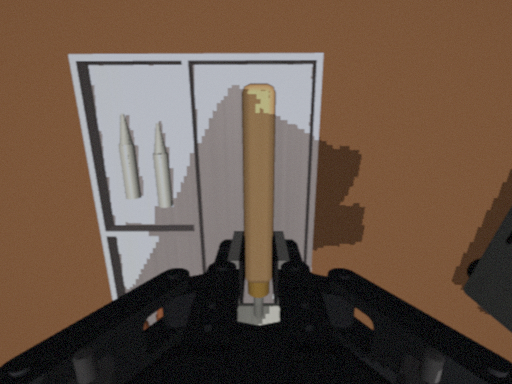

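View pics/sc7a.png

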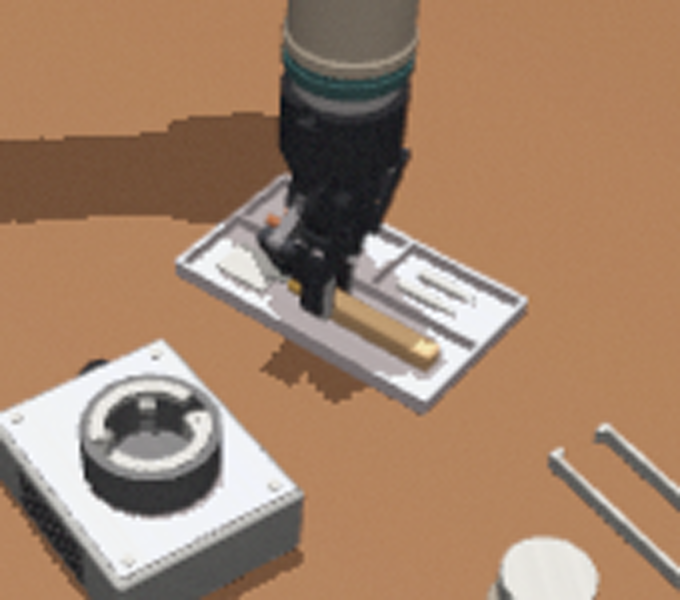

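>>> {"method": "arm_command", "body": {"rows": [[[0,0,2,0,0,0],[0,0,3,0,0,0],[0,0,4,0,0,0],[0,0,4,0,0,0]]]}}

```text
clock: 8.92
eef_pos: [476.5, 251.2, -30.1]
tool_rot: [-3.141, 0.001, -1.494]
force: [-0.2, 0.3, 3.7]
width: 14.1
```

>>> {"method": "arm_command", "body": {"rows": [[[0,0,0,0,0,0],[0,0,0,0,0,0],[0,0,0,0,0,0],[0,0,0,0,0,0],[0,0,-5,0,0,0],[0,0,-15,0,0,0],[0,0,-35,0,0,0],[0,0,-75,0,0,0],[0,0,-115,0,0,0],[0,0,-150,0,0,0],[0,0,-150,0,0,0]]], "claw": -0.43}}

```text
clock: 9.83
eef_pos: [480.7, 251.3, 126.5]
tool_rot: [-3.131, 0.004, -1.495]
force: [0.5, -0.5, 0.0]
width: 24.3
```

```bash
python3 - <<'E'
from h import *
state()
d=save('wrist','w8')
plan(560,-100,160,-100)
plan(614.5,-280.5,120,-100)
E
```

```text
t 9.83 p [480.7 251.3 126.5] rpy [-179.4    0.2  -85.7] F [ 0.5 -0.5  0. ] T [-0.04 -0.12  0.03] w 24.3 q [-1.06  0.72  0.86  1.91 -0.73  0.84 -1.31]
-> (560, -100, 160, -100) d [356.6, -54.3, -37.0] [-0.4, 0.2, 14.4]
-> (614.5, -280.5, 120, -100) d [540.8, -94.5, 2.7] [-0.4, 0.2, 14.4]
```

View pics/w8.png

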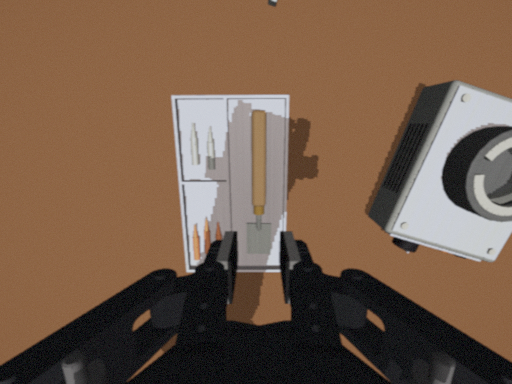

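```bash
python3 - <<'E'
from h import *
plan(614.5,-280.5,100,-70)
E
```

```text
-> (614.5, -280.5, 100, -70) d [540.9, -94.4, 22.7] [-0.4, 0.1, -15.6]
```

>>> {"method": "arm_command", "body": {"rows": [[[40,-7,0,-0.4,0,-2],[80,-14,0,-0.4,0,-4],[120,-21,0,-0.4,0,-6],[160,-28,0,-0.4,0,-8],[200,-35,0,-0.4,0,-10],[240,-42,3,-0.4,0,-12],[280,-49,6,-0.4,0,-14],[320,-56,10,-0.4,0,-15.6],[360,-63,14,-0.4,0,-15.6],[400,-70,18,-0.4,0,-15.6],[440,-77,22,-0.4,0,-15.6],[480,-84,22,-0.4,0,-15.6],[520,-91,22,-0.4,0,-15.6],[541,-94,22,-0.4,0,-15.6],[541,-94,22,-0.4,0,-15.6],[541,-94,22,-0.4,0,-15.6]]], "claw": 1}}

```text
clock: 11.22
eef_pos: [609.9, -282.9, 96.5]
tool_rot: [3.133, 0.002, -1.225]
force: [-0.2, 0.9, -0.2]
width: 85.7
```

```bash
python3 - <<'E'
from h import *
state()
d=save('wrist','w9')
w=cloud(d);c0=(614.5,-280.5)
m=(np.hypot(w[...,0]-c0[0],w[...,1]-c0[1])<45)&(w[...,2]>63.5)&(w[...,2]<69)
P=w[m];print('rim',circ(P,23.2),np.percentile(P,[2,98],axis=0).round(1))
im=cv2.imread('pics/w9.png');cv2.imwrite('pics/w9a.png',cv2.resize(im[120:270,150:350],None,fx=3.8,fy=3.8,interpolation=cv2.INTER_CUBIC))
E
```

```text
t 11.22 p [ 609.9 -282.9   96.5] rpy [ 1.795e+02  1.000e-01 -7.020e+01] F [-0.2  0.9 -0.2] T [0.02 0.02 0.05] w 85.7 q [ 0.04  0.87  0.66  1.54 -0.6   0.96 -0.34]
rim (array([ 614.6, -280.2]), np.float64(0.93), 757) [[ 590.6 -303.7   63.8]
 [ 638.4 -256.7   67.3]]
```

View pics/w9a.png

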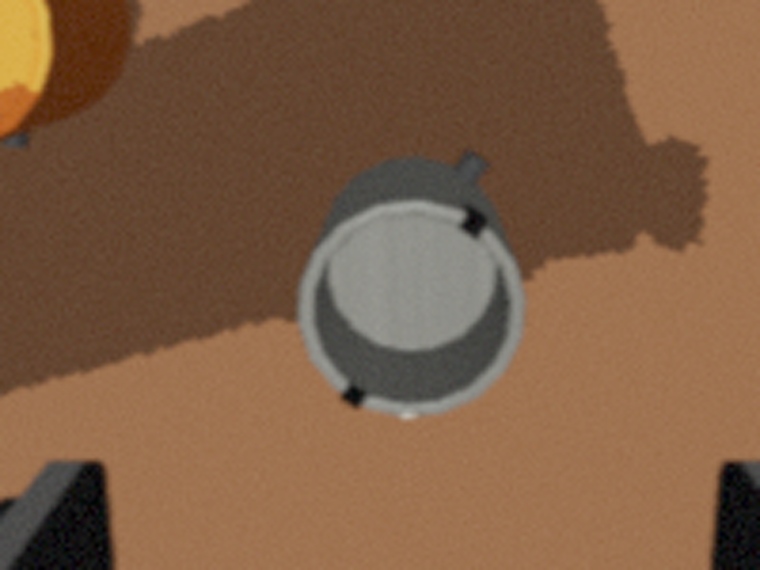

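```bash
python3 - <<'E'
from h import *
d=dict(np.load('pics/w9.npz'))
a=ray(d,150+475/3.8,120+222/3.8,65);b=ray(d,150+353/3.8,120+396/3.8,65);print(a,b,(a+b)/2,np.degrees(np.arctan2(*(a-b)[1::-1])))
plan(614.6,-280.4,-8,-70)
E
```

```text
[ 637.24919196 -286.43004766   65.        ] [ 590.73771974 -274.87771558   65.        ] [ 613.99345585 -280.65388162   65.        ] -13.948633581556152
-> (614.6, -280.4, -8, -70) d [1.6, -4.8, 104.4] [0.5, 0.2, -0.1]
```

>>> {"method": "arm_command", "body": {"rows": [[[1.5,-4,10,0.5,0.2,0],[1.5,-4,30,0.5,0.2,0],[1.5,-4,55,0.5,0.2,0],[1.5,-4,75,0.5,0.2,0],[1.5,-4,90,0.5,0.2,0],[1.5,-4,99,0.5,0.2,0],[1.5,-4,104,0.5,0.2,0],[1.5,-4,104,0.5,0.2,0],[1.5,-4,104,0.5,0.2,0]]]}}

```text
clock: 12.02
eef_pos: [615.5, -281.8, -6.0]
tool_rot: [-3.139, -0.003, -1.222]
force: [0.5, 0.1, 0.6]
width: 85.1
```

```bash
python3 - <<'E'
from h import *
state()
plan(614.6,-280.4,-8,-70)
d=save('side','s10')
im=cv2.imread('pics/s10.png');cv2.imwrite('pics/s10a.png',cv2.resize(im[190:350,200:370],None,fx=3.7,fy=3.7,interpolation=cv2.INTER_CUBIC))
E
```

```text
t 12.02 p [ 615.5 -281.8   -6. ] rpy [-179.9   -0.2  -70. ] F [0.5 0.1 0.6] T [-0.02  0.   -0.01] w 85.1 q [ 0.08  0.99  0.57  1.58 -0.7   0.78 -0.27]
-> (614.6, -280.4, -8, -70) d [-1.6, 0.3, 2.0] [-0.1, -0.2, -0.0]
```

View pics/s10a.png

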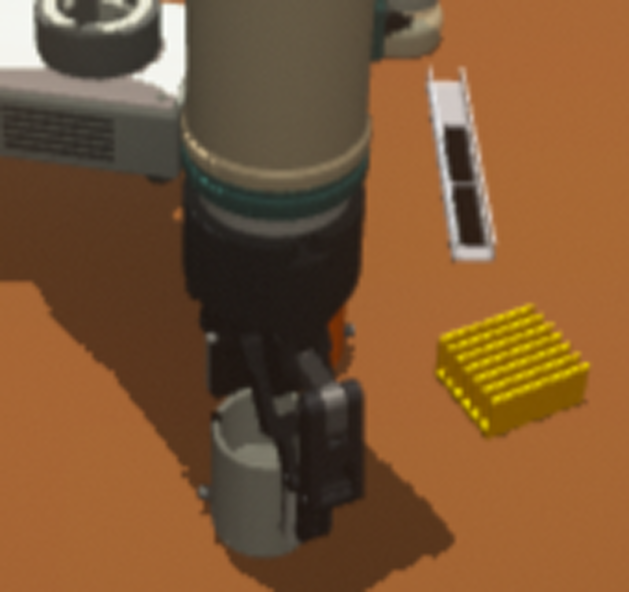

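```bash
python3 - <<'E'
from h import *
d=dict(np.load('pics/s10.npz'))
for v in [318,322,326,328,330,332,333,334,335]: print(v,pt(d,284,v,0).round(1),pt(d,287,v,0).round(1))
E
```

```text
318 [ 628.9 -352.7  115.7] [ 635. -340.  101.]
322 [ 629.4 -352.1  106.3] [ 634.3 -348.8  102.3]
326 [ 629.6 -353.6   99.2] [ 634.3 -352.    97.2]
328 [ 629.7 -354.3   95.5] [ 637.  -332.8   69.5]
330 [ 632.3 -333.7   66. ] [ 637.2 -332.9   64.9]
332 [ 632.7 -332.    59.1] [ 637.6 -331.8   58.8]
333 [ 632.7 -332.7   57.6] [ 637.6 -332.7   57.5]
334 [ 632.6 -335.    58. ] [ 637.9 -330.9   52.9]
335 [ 632.8 -333.5   53.7] [ 643.3 -290.9    0.7]
```

>>> {"method": "arm_command", "body": {"rows": [[[-1,0,4,0,0,0],[-1,0,4,0,0,0]]]}}

```text
clock: 12.23
eef_pos: [614.9, -280.5, -10.2]
tool_rot: [-3.139, -0.003, -1.222]
force: [0.7, 1.5, -0.1]
width: 85.2
```

>>> {"method": "arm_command", "body": {"rows": [[[-1,0,0,0,0,0],[-1,0,0,0,0,0],[-1,0,0,0,0,0],[-1,0,0,0,0,0],[-1,0,0,0,0,0],[-1,0,0,0,0,0],[-1,0,0,0,0,0]]], "claw": -1}}

```text
clock: 12.82
eef_pos: [614.8, -280.3, -9.9]
tool_rot: [-3.139, -0.004, -1.222]
force: [-0.1, -0.7, 5.2]
width: 48.9
```

```bash
python3 - <<'E'
from h import *
state()
d=save('side','s11')
im=cv2.imread('pics/s11.png');cv2.imwrite('pics/s11a.png',cv2.resize(im[190:350,200:370],None,fx=3.7,fy=3.7,interpolation=cv2.INTER_CUBIC))
E
```

```text
t 12.82 p [ 614.8 -280.3   -9.9] rpy [-179.9   -0.2  -70. ] F [-0.1 -0.7  5.2] T [-0.    0.05  0.03] w 48.9 q [ 0.08  0.99  0.57  1.59 -0.7   0.77 -0.27]
```

View pics/s11a.png

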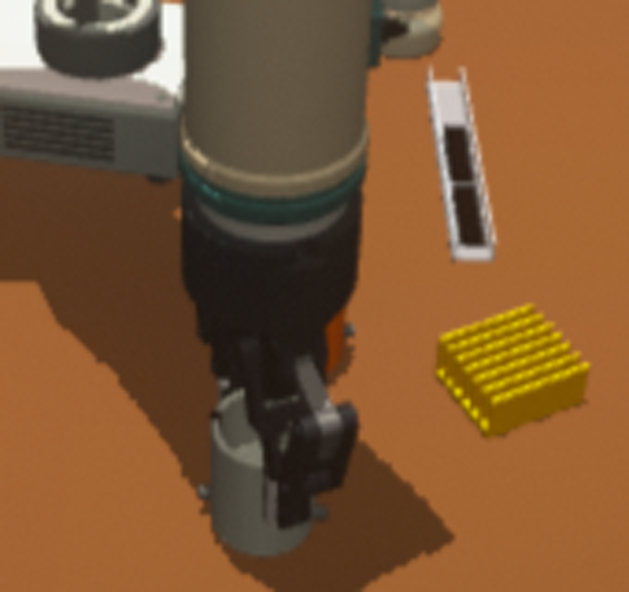

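>>> {"method": "arm_command", "body": {"rows": [[[0,0,-5,0,0,0],[0,0,-20,0,0,0],[0,0,-50,0,0,0],[0,0,-85,0,0,0],[0,0,-115,0,0,0],[0,0,-132,0,0,0],[0,0,-135,0,0,0],[0,0,-135,0,0,0]]]}}

```text
clock: 13.53
eef_pos: [614.2, -279.3, 125.6]
tool_rot: [-3.138, -0.003, -1.222]
force: [0.3, 0.2, -2.8]
width: 48.8
```

```bash
python3 - <<'E'
from h import *
state()
plan(522.9,43.5,122,21.3)
E
```

```text
t 13.53 p [ 614.2 -279.3  125.6] rpy [-179.8   -0.2  -70. ] F [ 0.3  0.2 -2.8] T [-0.01  0.03  0.  ] w 48.8 q [ 0.02  0.83  0.68  1.52 -0.59  0.99 -0.35]
-> (522.9, 43.5, 122, 21.3) d [-334.6, -24.5, 2.7] [0.0, -0.3, -91.3]
```

>>> {"method": "arm_command", "body": {"rows": [[[-15,-1,0,0,0,-4],[-37,-2,0,0,0,-10],[-60,-4,0,0,0,-16],[-82,-6,0,0,0,-22],[-104,-8,0,0,0,-28],[-126,-9,1,0,0,-34],[-148,-11,1,0,0,-40],[-170,-12,1,0,0,-46],[-192,-14,1,0,0,-52],[-214,-16,1,0,0,-58],[-236,-17,2,0,0,-64],[-258,-19,2,0,0,-70],[-280,-20,2,0,0,-76],[-302,-22,2,0,0,-82],[-320,-23,2,0,0,-88],[-334,-24,3,0,-0.3,-91.3],[-334,-24,3,0,-0.3,-91.3],[-334,-24,3,0,-0.3,-91.3]]]}}

```text
clock: 15.03
eef_pos: [521.6, 42.8, 119.7]
tool_rot: [-3.14, 0.004, 0.371]
force: [0.6, -0.7, -3.9]
width: 49.1
```

```bash
python3 - <<'E'
from h import *
state()
plan(522.9,43.5,90,21.3)
for n in ['side','scene','wrist']:
    d=save(n,n+'12')
im=cv2.imread('pics/side12.png');a=cv2.resize(im[120:250,160:280],None,fx=4.5,fy=4.5,interpolation=cv2.INTER_CUBIC);cv2.imwrite('pics/s12a.png',a)
im=cv2.imread('pics/scene12.png');a=cv2.resize(im[70:220,170:310],None,fx=4,fy=4,interpolation=cv2.INTER_CUBIC);cv2.imwrite('pics/sc12a.png',a)
E
```

```text
t 15.03 p [521.6  42.8 119.7] rpy [-179.9    0.2   21.3] F [ 0.6 -0.7 -3.9] T [-0.1  -0.   -0.07] w 49.1 q [-0.32  0.57  0.27  1.95 -0.24  0.66  0.47]
-> (522.9, 43.5, 90, 21.3) d [1.6, -0.1, 29.7] [-0.1, 0.2, -0.0]
```

View pics/s12a.png

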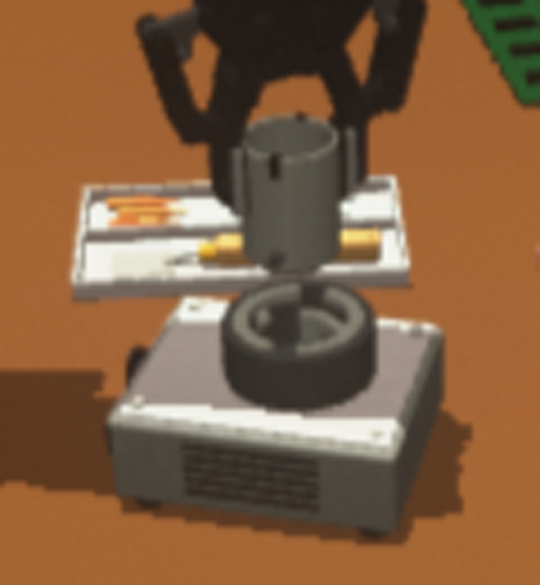

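View pics/sc12a.png

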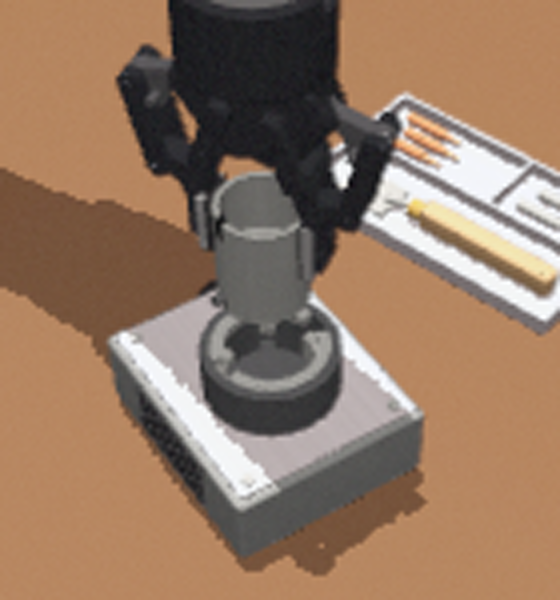

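View pics/wrist12.png

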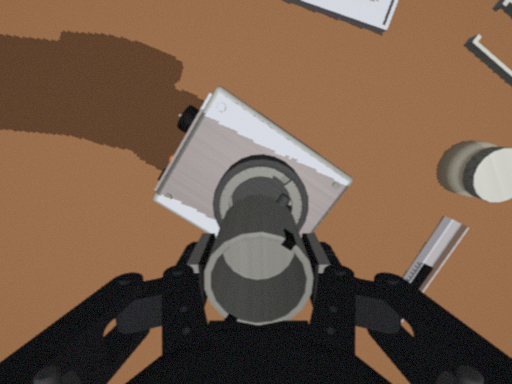

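```bash
python3 - <<'E'
from h import *
for n in ['scene12','side12','wrist12']:
    d=dict(np.load(f'pics/{n}.npz')); w=cloud(d);c0=np.array((522.5,43.5))
    cam=d['pose'][:2,3]-c0; cam/=np.linalg.norm(cam)
    def wall(lo,hi,r):
        P=w[(np.hypot(w[...,0]-c0[0],w[...,1]-c0[1])<r+8)&(w[...,2]>lo)&(w[...,2]<hi)]
        P=P[((P[:,:2]-c0)@cam)>r*0.5]
        return circ(P,r) if len(P)>5 else None
    print(n,'cruc',wall(148,165,25),wall(165,185,25),'collar',wall(64,88,40))
    P=w[(np.hypot(w[...,0]-c0[0],w[...,1]-c0[1])<50)&(w[...,2]>89)&(w[...,2]<95)]; print(np.percentile(P,[1,99],axis=0).round(1).tolist())
E
```

```text
scene12 cruc (array([520.3,  41.8]), np.float64(0.9), 121) (array([521.5,  42.4]), np.float64(1.78), 172) collar (array([521.2,  43.5]), np.float64(0.61), 213)
[[484.1, 3.9, 89.1], [561.5, 79.7, 93.8]]
side12 cruc (array([521.7,  44.2]), np.float64(1.07), 136) (array([520.8,  43.8]), np.float64(1.44), 179) collar (array([523.2,  44.7]), np.float64(1.04), 263)
[[485.2, 4.8, 89.3], [560.8, 81.4, 94.6]]
wrist12 cruc (array([504.4,  85.1]), np.float64(3.93), 584) (array([503.9,  85. ]), np.float64(3.86), 995) collar (array([519.9,  42.1]), np.float64(3.44), 309)
[[484.4, 20.9, 89.9], [560.5, 83.2, 93.3]]
```

>>> {"method": "arm_command", "body": {"rows": [[[1.5,0,8,0,0.2,0],[1.5,0,18,0,0.2,0],[1.5,0,26,0,0.2,0],[1.5,0,30,0,0.2,0],[1.5,0,30,0,0.2,0],[1.5,0,30,0,0.2,0]]]}}

```text
clock: 15.68
eef_pos: [523.4, 43.0, 90.1]
tool_rot: [-3.141, -0.001, 0.371]
force: [-0.2, 0.2, -3.1]
width: 48.9
```

```bash
python3 - <<'E'
from h import *
state()
plan(522.8,43.7,80,21.3)
E
```

```text
t 15.68 p [523.4  43.   90.1] rpy [-1.799e+02 -1.000e-01  2.130e+01] F [-0.2  0.2 -3.1] T [ 0.04 -0.03 -0.01] w 48.9 q [-0.3   0.61  0.25  1.97 -0.26  0.59  0.49]
-> (522.8, 43.7, 80, 21.3) d [-0.3, -0.9, 10.1] [-0.1, -0.1, -0.0]
```

>>> {"method": "arm_command", "body": {"rows": [[[0,-1,4,0,0,0],[0,-1,7,0,0,0],[0,-1,10,0,0,0],[0,-1,12,0,0,0],[0,-1,13,0,0,0],[0,-1,14,0,0,0]]]}}

```text
clock: 16.18
eef_pos: [523.4, 44.1, 76.5]
tool_rot: [-3.141, -0.002, 0.371]
force: [-0.4, 1.0, -4.2]
width: 49.1
```

```bash
python3 - <<'E'
from h import *
state()
E
```

```text
t 16.18 p [523.4  44.1  76.5] rpy [-1.80e+02 -1.00e-01  2.13e+01] F [-0.4  1.  -4.2] T [-0.01  0.05  0.02] w 49.1 q [-0.29  0.63  0.24  1.98 -0.27  0.56  0.5 ]
```

>>> {"method": "arm_command", "body": {"rows": [[[0,0,2,0,0,0],[0,0,4,0,0,0],[0,0,5,0,0,0],[0,0,6,0,0,0],[0,0,6,0,0,0]]]}}

```text
clock: 16.6
eef_pos: [523.3, 44.1, 70.5]
tool_rot: [-3.141, -0.002, 0.371]
force: [-0.3, 0.8, -3.8]
width: 48.9
```

```bash
python3 - <<'E'
from h import *
state()
E
```

```text
t 16.6 p [523.3  44.1  70.5] rpy [-1.799e+02 -1.000e-01  2.130e+01] F [-0.3  0.8 -3.8] T [-0.04  0.05 -0.04] w 48.9 q [-0.29  0.64  0.23  1.98 -0.27  0.54  0.5 ]
```

>>> {"method": "arm_command", "body": {"rows": [[[0,0,2,0,0,0],[0,0,4,0,0,0],[0,0,6,0,0,0],[0,0,8,0,0,0],[0,0,8,0,0,0]]]}}

```text
clock: 17.02
eef_pos: [524.0, 44.2, 63.1]
tool_rot: [-3.141, -0.003, 0.371]
force: [1.0, 0.1, -4.4]
width: 48.9
```

```bash
python3 - <<'E'
from h import *
state()
E
```

```text
t 17.02 p [524.   44.2  63.1] rpy [-180.    -0.2   21.3] F [ 1.   0.1 -4.4] T [ 0.03 -0.2  -0.04] w 48.9 q [-0.29  0.66  0.22  1.99 -0.28  0.52  0.51]
```

>>> {"method": "arm_command", "body": {"rows": [[[0,0,2,0,0.2,0],[0,0,3,0,0.2,0],[0,0,4,0,0.2,0],[0,0,5,0,0.2,0],[0,0,6,0,0.2,0],[0,0,6,0,0.2,0]]]}}

```text
clock: 17.52
eef_pos: [524.3, 44.1, 57.3]
tool_rot: [-3.141, -0.007, 0.371]
force: [-0.6, -0.3, 4.8]
width: 48.8
```

```bash
python3 - <<'E'
from h import *
state()
E
```

```text
t 17.52 p [524.3  44.1  57.3] rpy [-180.    -0.4   21.3] F [-0.6 -0.3  4.8] T [-0.01  0.06 -0.02] w 48.8 q [-0.28  0.67  0.22  1.99 -0.28  0.5   0.51]
```

>>> {"method": "arm_command", "body": {"rows": [[[0,0,1,0,-0.3,0],[0,0,2,0,-0.4,0],[0,0,2,0,-0.4,0]]]}}

```text
clock: 17.77
eef_pos: [524.3, 43.9, 56.9]
tool_rot: [-3.141, -0.001, 0.371]
force: [-5.0, -0.4, 22.7]
width: 48.8
```

```bash
python3 - <<'E'
from h import *
state()
E
```

```text
t 17.77 p [524.3  43.9  56.9] rpy [-180.    -0.    21.3] F [-5.  -0.4 22.7] T [-0.04  1.07  0.04] w 48.8 q [-0.28  0.67  0.22  1.99 -0.28  0.51  0.51]
```

>>> {"method": "arm_command", "body": {"rows": [[[-0.5,0,0.2,0,0,3],[-0.5,0,0.6,0,0,6],[-0.5,0,1,0,0,9],[-0.5,0,1.5,0,0,12],[-0.5,0,2,0,0,15],[-0.5,0,2,0,0,15]]]}}

```text
clock: 18.27
eef_pos: [524.3, 44.0, 55.5]
tool_rot: [-3.14, -0.002, 0.106]
force: [-4.1, 0.7, 26.5]
width: 48.8
```

```bash
python3 - <<'E'
from h import *
state()
E
```

```text
t 18.27 p [524.3  44.   55.5] rpy [-1.799e+02 -1.000e-01  6.100e+00] F [-4.1  0.7 26.5] T [-0.05  1.13 -0.74] w 48.8 q [-0.33  0.68  0.29  1.99 -0.37  0.52  0.33]
```

>>> {"method": "arm_command", "body": {"rows": [[[-0.5,0,0.4,0,0,3],[-0.5,0,0.8,0,0,6],[-0.5,0,1.2,0,0,9],[-0.5,0,1.7,0,0,12],[-0.5,0,2.2,0,0,15],[-0.5,0,2.2,0,0,15]]]}}

```text
clock: 18.77
eef_pos: [524.2, 44.0, 52.9]
tool_rot: [-3.14, -0.002, -0.155]
force: [-2.6, 0.8, 22.1]
width: 48.9
```

```bash
python3 - <<'E'
from h import *
state()
E
```

```text
t 18.77 p [524.2  44.   52.9] rpy [-1.799e+02 -1.000e-01 -8.900e+00] F [-2.6  0.8 22.1] T [ 0.06  0.76 -0.63] w 48.9 q [-0.37  0.69  0.36  1.99 -0.46  0.53  0.16]
```

>>> {"method": "arm_command", "body": {"rows": [[[-0.5,0,0.5,0,0,3],[-0.5,0,1,0,0,6],[-0.5,0,1.5,0,0,9],[-0.5,0,2,0,0,12],[-0.5,0,2.4,0,0,15],[-0.5,0,2.4,0,0,15]]]}}

```text
clock: 19.27
eef_pos: [524.3, 43.9, 51.4]
tool_rot: [-3.138, -0.002, -0.417]
force: [-4.0, 0.2, 30.0]
width: 49.0
```

```bash
python3 - <<'E'
from h import *
state()
E
```

```text
t 19.27 p [524.3  43.9  51.4] rpy [-1.798e+02 -1.000e-01 -2.390e+01] F [-4.   0.2 30. ] T [ 0.16  1.22 -0.53] w 49.0 q [-0.41  0.71  0.43  2.   -0.55  0.55 -0.02]
```

>>> {"method": "arm_command", "body": {"rows": [[[-0.5,0,0.3,0,0,3],[-0.5,0,0.6,0,0,6],[-0.5,0,0.9,0,0,9],[-0.5,0,1.2,0,0,12],[-0.5,0,1.3,0,0,13],[-0.5,0,1.3,0,0,13]]]}}

```text
clock: 19.77
eef_pos: [524.3, 44.1, 51.3]
tool_rot: [-3.137, -0.002, -0.641]
force: [-6.8, -0.0, 41.8]
width: 49.0
```

```bash
python3 - <<'E'
from h import *
state()
for n in ['scene','side']: d=save(n,n+'13')
im=cv2.imread('pics/side13.png');a=cv2.resize(im[120:250,160:280],None,fx=4.5,fy=4.5,interpolation=cv2.INTER_CUBIC);cv2.imwrite('pics/s13a.png',a)
E
```

```text
t 19.77 p [524.3  44.1  51.3] rpy [-1.797e+02 -1.000e-01 -3.670e+01] F [-6.8 -0.  41.8] T [0.27 1.72 0.12] w 49.0 q [-0.45  0.72  0.49  2.   -0.62  0.57 -0.17]
```

View pics/s13a.png

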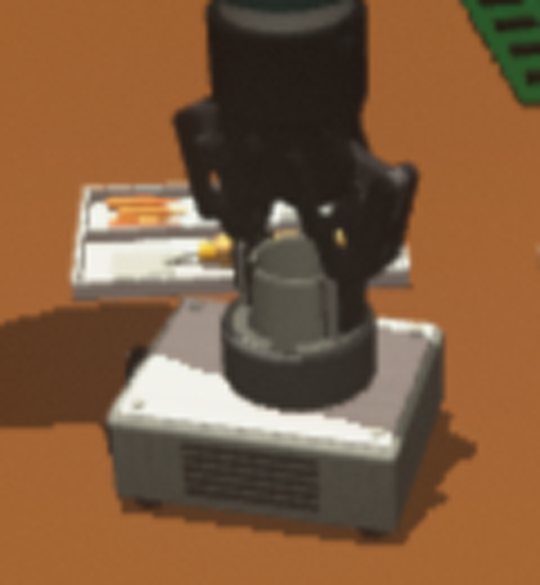

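```bash
python3 - <<'E'
from h import *
for n in ['scene13','side13']:
    d=dict(np.load(f'pics/{n}.npz')); w=cloud(d);c0=np.array((523.2,44))
    r=np.hypot(w[...,0]-c0[0],w[...,1]-c0[1])
    cam=d['pose'][:2,3]-c0; cam/=np.linalg.norm(cam)
    side=((w[...,:2]-c0)@cam)
    P=w[(r<25.5)&(r>21)&(w[...,2]>105)&(w[...,2]<135)]
    print(n,len(P),np.percentile(P[:,2],[50,75,90,95,98]).round(1))
    F=w[(r>29)&(r<40)&(w[...,2]>94)&(w[...,2]<112)]; print('fingerpts',len(F),np.sort(F[:,2])[:15].round(1))
    m=(r>29)&(r<40)&(w[...,2]>93)&(w[...,2]<112); v,u=np.nonzero(m); print(list(zip(u,v))[-15:])
    C=w[(r>29)&(r<38)&(w[...,2]>85)&(w[...,2]<95)]; print('collar top',np.median(C[:,2]))
im=cv2.imread('pics/scene13.png');a=cv2.resize(im[100:220,170:310],None,fx=5,fy=5,interpolation=cv2.INTER_CUBIC);cv2.imwrite('pics/sc13a.png',a)
E
```

```text
scene13 102 [121.1 125.9 127.2 127.8 128.1]
fingerpts 45 [ 94.1  95.2  96.   97.   97.2  97.7  97.9  99.   99.4  99.7 100.  100.5
 101.3 101.6 102.3]
[(np.int64(241), np.int64(165)), (np.int64(242), np.int64(165)), (np.int64(243), np.int64(165)), (np.int64(244), np.int64(165)), (np.int64(235), np.int64(166)), (np.int64(236), np.int64(166)), (np.int64(237), np.int64(166)), (np.int64(238), np.int64(166)), (np.int64(239), np.int64(166)), (np.int64(240), np.int64(166)), (np.int64(241), np.int64(166)), (np.int64(242), np.int64(166)), (np.int64(244), np.int64(166)), (np.int64(240), np.int64(167)), (np.int64(237), np.int64(168))]
collar top 91.05979337760493
side13 251 [117.5 123.7 127.2 128.2 130.9]
fingerpts 60 [ 94.   94.1  94.4  95.   96.   96.5  96.9  97.4  98.7  98.9  99.5 100.
 100.1 100.1 100.3]
[(np.int64(234), np.int64(193)), (np.int64(235), np.int64(193)), (np.int64(236), np.int64(193)), (np.int64(237), np.int64(193)), (np.int64(210), np.int64(194)), (np.int64(212), np.int64(194)), (np.int64(214), np.int64(194)), (np.int64(233), np.int64(194)), (np.int64(234), np.int64(194)), (np.int64(235), np.int64(194)), (np.int64(234), np.int64(195)), (np.int64(235), np.int64(195)), (np.int64(216), np.int64(196)), (np.int64(227), np.int64(197)), (np.int64(230), np.int64(197))]
collar top 92.15334031748057
```

View pics/sc13a.png

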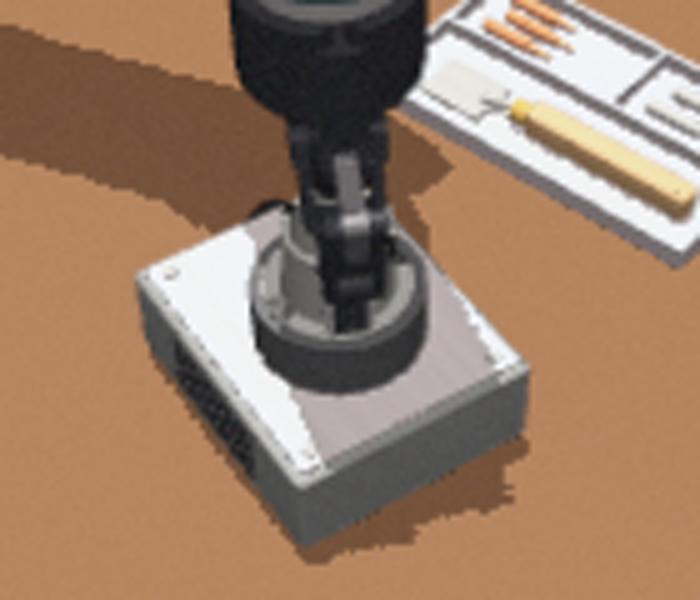

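>>> {"method": "arm_command", "body": {"rows": [[[0,0,-1,0,0,0],[0,0,-2,0,0,0],[0,0,-2,0,0,0]]]}}

```text
clock: 20.12
eef_pos: [524.3, 44.1, 51.4]
tool_rot: [-3.138, -0.002, -0.641]
force: [-1.6, 0.4, 21.2]
width: 49.2
```

>>> {"method": "arm_command", "body": {"rows": [[[0,0,0,0,0,0],[0,0,0,0,0,0],[0,0,0,0,0,0],[0,0,-5,0,0,0],[0,0,-25,0,0,0],[0,0,-60,0,0,0],[0,0,-90,0,0,0],[0,0,-90,0,0,0]]], "claw": 1}}

```text
clock: 20.78
eef_pos: [525.2, 43.5, 143.6]
tool_rot: [-3.137, -0.005, -0.641]
force: [0.2, -0.8, -1.0]
width: 85.5
```

```bash
python3 - <<'E'
from h import *
state()
for n in ['scene','side','wrist']:
    d=save(n,n+'14'); w=cloud(d);c0=np.array((523.2,44))
    r=np.hypot(w[...,0]-c0[0],w[...,1]-c0[1])
    P=w[(r<25.5)&(r>21)&(w[...,2]>120)&(w[...,2]<135)]; C=w[(r>30)&(r<38)&(w[...,2]>85)&(w[...,2]<97)]
    print(n,len(P),circ(P,23.2),np.median(P[:,2]),'collar',np.median(C[:,2]),len(C))
    A=np.c_[P[:,:2]-c0,np.ones(len(P))]; print('tilt',np.linalg.lstsq(A,P[:,2],rcond=None)[0].round(3))
im=cv2.imread('pics/wrist14.png');a=cv2.resize(im[130:300,160:360],None,fx=3.5,fy=3.5,interpolation=cv2.INTER_CUBIC);cv2.imwrite('pics/w14a.png',a)
im=cv2.imread('pics/side14.png');a=cv2.resize(im[120:250,160:280],None,fx=4.5,fy=4.5,interpolation=cv2.INTER_CUBIC);cv2.imwrite('pics/s14a.png',a)
E
```

```text
t 20.78 p [525.2  43.5 143.6] rpy [-179.7   -0.3  -36.7] F [ 0.2 -0.8 -1. ] T [-0.03 -0.08  0.01] w 85.5 q [-0.55  0.59  0.63  1.93 -0.49  0.77 -0.28]
scene 124 (array([523.3,  43.2]), np.float64(0.81), 124) 125.5434095507863 collar 91.19568963413678 205
tilt [-1.0000e-03 -1.0000e-02  1.2491e+02]
side 140 (array([523.6,  43.6]), np.float64(0.91), 140) 124.99355251362823 collar 92.17082733947768 129
tilt [5.0000e-03 2.0000e-03 1.2511e+02]
wrist 891 (array([523.7,  45. ]), np.float64(0.91), 891) 127.41692430485207 collar 91.97485702229338 1427
tilt [ 1.30000e-02 -1.00000e-02  1.26943e+02]
```

View pics/w14a.png

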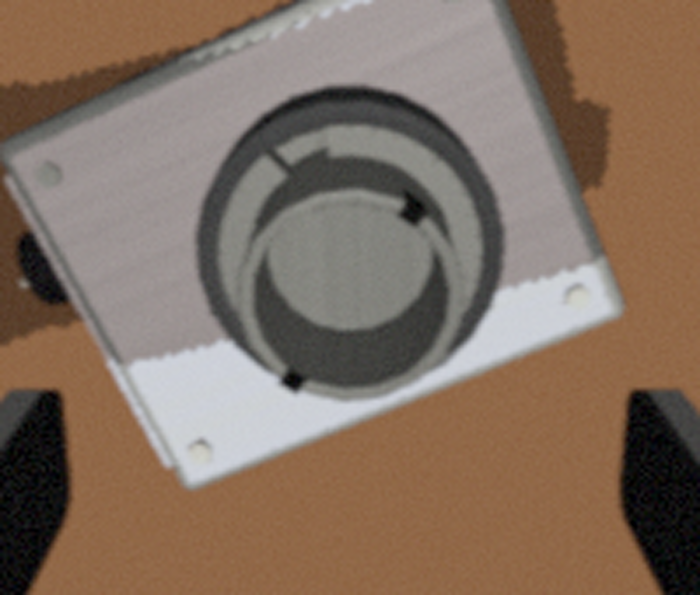

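View pics/s14a.png

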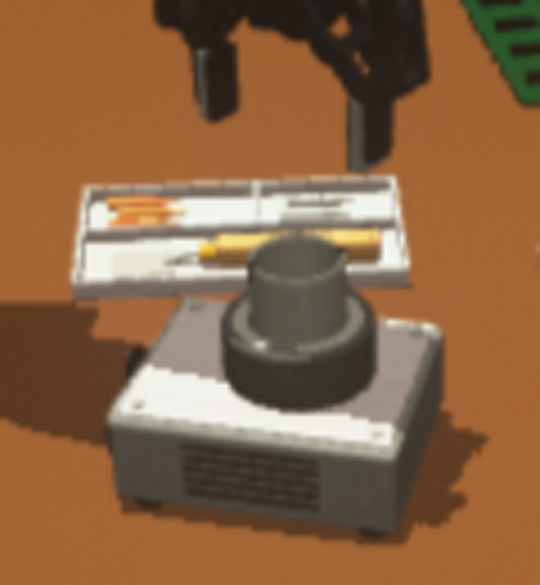

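```bash
python3 - <<'E'
from h import *
d=dict(np.load('pics/wrist14.npz'))
a=ray(d,160+413/3.5,130+208/3.5,126);b=ray(d,160+293/3.5,130+380/3.5,126);print(a,b,(a+b)/2,np.degrees(np.arctan2(*(a-b)[1::-1])))
for n in ['scene0','side0','wrist9']:
    d=dict(np.load(f'pics/{n.replace("wrist9","w9")}.npz')); w=cloud(d);c0=np.array((614.5,-280.4))
    r=np.hypot(w[...,0]-c0[0],w[...,1]-c0[1]);P=w[(r<25.5)&(r>21)&(w[...,2]>60)&(w[...,2]<75)];print(n,len(P),np.median(P[:,2]))
plan(523.3,43.9,58,-36.7)
E
```

```text
[545.7593634   52.84048879 126.        ] [500.62554524  36.36511125 126.        ] [523.19245432  44.60280002 126.        ] 20.053800451589552
scene0 193 64.74607595799807
side0 233 65.28109854769548
wrist9 883 65.55390346325777
-> (523.3, 43.9, 58, -36.7) d [2.2, -0.8, 80.7] [0.0, 0.1, 0.0]
```

>>> {"method": "arm_command", "body": {"rows": [[[2,-1,25,0,0,0],[2,-1,50,0,0,0],[2,-1,68,0,0,0],[2,-1,77,0,0,0],[2,-1,80,0,0,0],[2,-1,80,0,0,0]]]}}

```text
clock: 21.43
eef_pos: [522.8, 43.5, 57.8]
tool_rot: [3.139, 0.003, -0.641]
force: [0.5, 0.1, 1.1]
width: 85.6
```

>>> {"method": "arm_command", "body": {"rows": [[[2,0,0,0,0,0],[2,0,0,0,0,0],[2,0,0,0,0,0],[2,0,0,0,0,0],[2,0,0,0,0,0],[2,0,0,0,0,0]]], "claw": -1}}

```text
clock: 21.93
eef_pos: [524.1, 43.0, 58.6]
tool_rot: [3.14, 0.004, -0.64]
force: [-2.3, 0.5, -2.7]
width: 48.3
```

```bash
python3 - <<'E'
from h import *
state()
E
```

```text
t 21.93 p [524.1  43.   58.6] rpy [179.9   0.2 -36.7] F [-2.3  0.5 -2.7] T [0.24 0.71 0.04] w 48.3 q [-0.46  0.72  0.51  1.99 -0.61  0.6  -0.18]
```

>>> {"method": "arm_command", "body": {"rows": [[[-1,0,1,0,-0.2,1],[-1,0,2,0,-0.2,2],[-1,0,2.5,0,-0.2,4],[-1,0,2.5,0,-0.2,6],[-1,0,2.5,0,-0.2,6]]]}}

```text
clock: 22.35
eef_pos: [524.3, 44.0, 58.3]
tool_rot: [3.142, 0.006, -0.741]
force: [-8.1, 1.3, 20.6]
width: 49.0
```

```bash
python3 - <<'E'
from h import *
state()
E
```

```text
t 22.35 p [524.3  44.   58.3] rpy [180.    0.3 -42.5] F [-8.1  1.3 20.6] T [0.23 1.67 1.23] w 49.0 q [-0.48  0.72  0.53  1.99 -0.64  0.61 -0.25]
```

>>> {"method": "arm_command", "body": {"rows": [[[0,0,-1,0,0,-1],[0,0,-2,0,0,-2],[0,0,-2,0,0,-2]]]}}

```text
clock: 22.6
eef_pos: [524.2, 43.7, 58.5]
tool_rot: [3.141, 0.006, -0.71]
force: [-3.8, 1.6, 4.4]
width: 48.3
```

>>> {"method": "arm_command", "body": {"rows": [[[0,0,0,0,0,0],[0,0,0,0,0,0],[0,0,0,0,0,0],[0,0,0,0,0,0],[0,0,-5,0,0,0],[0,0,-20,0,0,0],[0,0,-45,0,0,0],[0,0,-85,0,0,0],[0,0,-120,0,0,0],[0,0,-120,0,0,0],[0,0,-120,0,0,0]]], "claw": 1}}

```text
clock: 23.52
eef_pos: [526.9, 42.8, 180.6]
tool_rot: [-3.139, 0.001, -0.711]
force: [-0.7, -0.2, -0.1]
width: 85.1
```

```bash
python3 - <<'E'
from h import *
state()
for n in ['scene','side','wrist']:
    d=save(n,n+'15'); w=cloud(d);c0=np.array((523.2,44))
    r=np.hypot(w[...,0]-c0[0],w[...,1]-c0[1])
    P=w[(r<25.5)&(r>21)&(w[...,2]>120)&(w[...,2]<135)]; C=w[(r>30)&(r<38)&(w[...,2]>85)&(w[...,2]<97)]
    print(n,len(P),circ(P,23.2),np.median(P[:,2]),'collar',np.median(C[:,2]),len(C))
    I=w[(r<18)&(w[...,2]>70)&(w[...,2]<112)]; print('cup floor (home 90)',np.median(I[:,2]),len(I))
    if n!='wrist':
        for q,(x,y) in dict(jar=(727,140),hs=(747,-200)).items(): print(q, proj(d,[[x,y,40]]).round(0))
im=cv2.imread('pics/wrist15.png');a=cv2.resize(im[110:290,140:360],None,fx=3.5,fy=3.3,interpolation=cv2.INTER_CUBIC)[:600];cv2.imwrite('pics/w15a.png',a)
for n,c in [('scene0',(598,-262)),('side0',(598,-262)),('w9',0)]:
    d=dict(np.load(f'pics/{n}.npz')); w=cloud(d); r=np.hypot(w[...,0]-614.5,w[...,1]+280.4); I=w[(r<18)&(w[...,2]>20)&(w[...,2]<50)]; print(n,'cup floor on desk (30)',np.median(I[:,2]))
E
```

```text
t 23.52 p [526.9  42.8 180.6] rpy [-1.798e+02  1.000e-01 -4.070e+01] F [-0.7 -0.2 -0.1] T [ 0.01 -0.03  0.03] w 85.1 q [-0.59  0.56  0.69  1.88 -0.46  0.87 -0.37]
scene 106 (array([523.7,  42.6]), np.float64(0.74), 106) 124.89358077713825 collar 91.22895927331462 202
cup floor (home 90) 90.03956161535172 16
jar [[335. 197.]]
hs [[230. 314.]]
side 100 (array([523.7,  43.2]), np.float64(1.0), 100) 124.79765403852898 collar 92.31836954895186 134
cup floor (home 90) 108.62942958926357 1
jar [[307. 187.]]
hs [[339. 281.]]
wrist 664 (array([523.9,  44.5]), np.float64(0.91), 664) 125.8839098445128 collar 91.97052634569832 1156
cup floor (home 90) 90.21066890031852 822
scene0 cup floor on desk (30) 29.439980415445177
side0 cup floor on desk (30) 30.255613592400607
w9 cup floor on desk (30) 30.0022284485742
```

View pics/w15a.png

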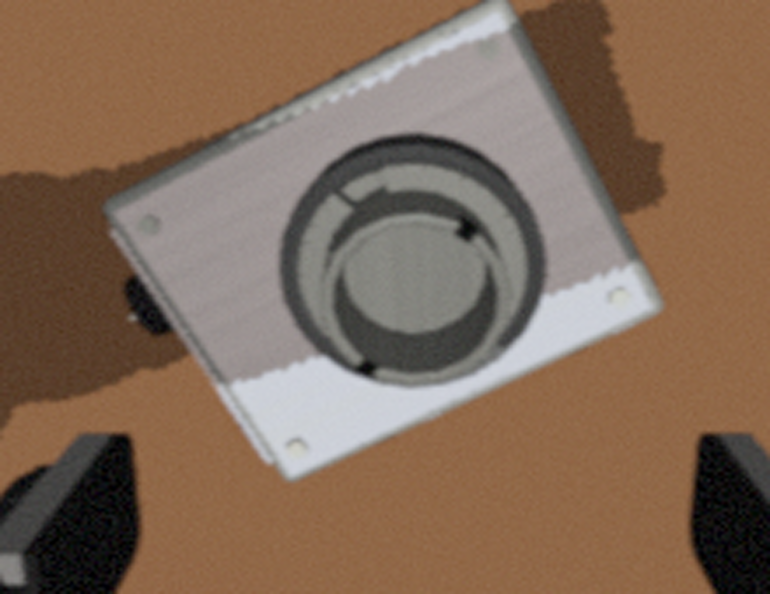

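View pics/scene15.png

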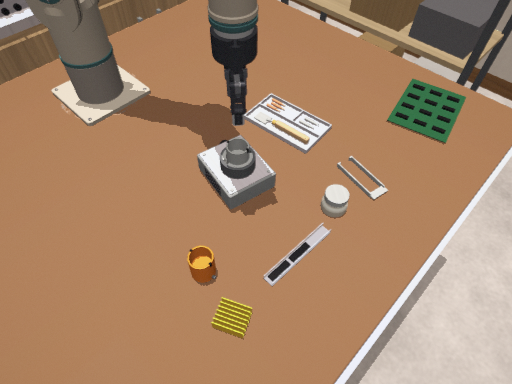

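View pics/side15.png

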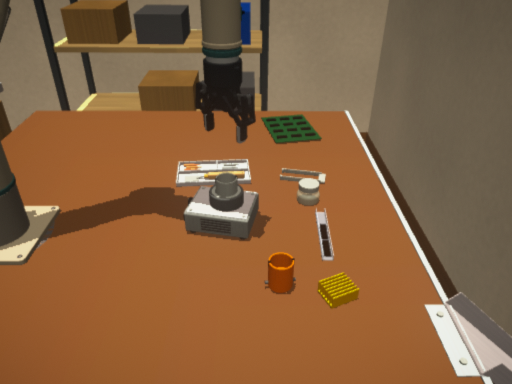

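```bash
python3 - <<'E'
from h import *
d=dict(np.load('pics/scene15.npz'))
im=cv2.imread('pics/scene15.png');cv2.imwrite('pics/sc15a.png',cv2.resize(im[90:155,235:340],None,fx=7,fy=7,interpolation=cv2.INTER_CUBIC))
for u,v in [(263,118),(280,126),(290,131),(303,137)]: print((u,v),pt(d,u,v).round(1))
E
```

```text
(263, 118) [414.7 244.3   5.4]
(280, 126) [476.4 243.6  16.5]
(290, 131) [508.4 246.7  17.7]
(303, 137) [547.9 251.5  19.7]
```

View pics/sc15a.png

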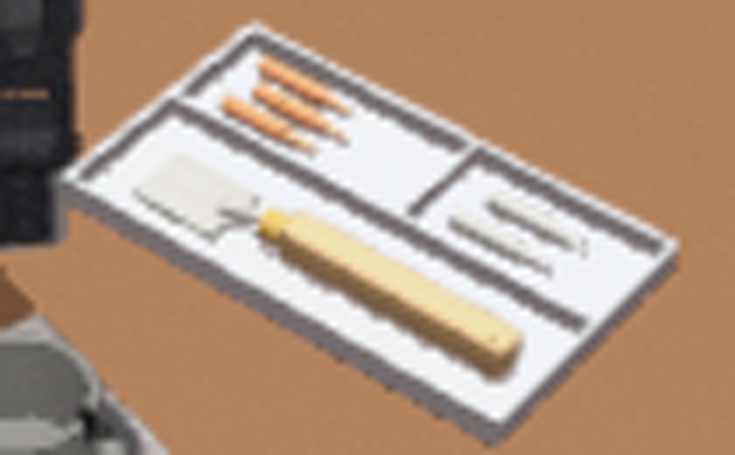

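```bash
python3 -c "
from h import *
print(order.finish_job()); state()"
```

```text
the job is handed in; nothing more can be done
None
the job is handed in; nothing more can be done
```

The solder pot is ready: the crucible is twisted home in the collar and the spatula lies flat in the tray's long compartment. I handed the job in at about 23.6 s of the 67 s allowed; no verdict came back.

**What I did:**
- **Spatula:** I laid it in the long compartment, handle toward the far end.
- **Crucible:** I lowered it with its pins through the slots until they met the ledges. Then I twisted it clockwise about 58° while pressing down. It stalled there with about 42 N of upward force on the tool. I let go, gripped it higher and turned it to the stop; that press moved it down only 0.3 mm more under about 21 N.

**Last checks:**
- **Crucible depth:** The wrist camera puts the inside floor of the cup 90.2 mm above the desk; fully home is 90 mm.
- **Crucible position:** The rim's centre is within about 1.5 mm of the collar's axis.
- **Spatula:** In the pictures it lies flat, clear of all the walls.
- **Bystanders:** They look unmoved in the pictures; I did not measure them at the end.
- **Gripper:** It is open and clear of everything.

**What disagreed:**
- **Fingertip position:** The real fingertips sit about 41 mm behind the reported tool point. My first grasp on the spatula closed in the air above it because of this. All three cameras showed the offset, and I allowed for it afterwards.
- **Rim height:** The cameras disagree by about 1 mm (124.8 to 125.9 mm, against 126 when home). All of them also read the rim a little low while the crucible stood on the desk.

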